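Square a bottle carrier against its locating rail

TASK

Push (do not lift) the long blue bottle carrier across the bench until it lies parallel against the aluminium rail, touching the black button near each end. Once it is parallel, bed it by leaning on it behind each button in turn, first at the end-stop end and then at the other, with a steady push of about 14 N for half a second, never letting the rail take more than 25 N; then slide it gently along the rail until its end touches the end-stop button. Leave it there touching all three buttons, its bottles standing, and do not disturb the other things on the bench.

Things in the scene. Friction and masses are not known exactly. Their poses are not given: they have to be found in the camera images.
- fixture: fixed aluminium L-shaped locating fixture. Origin: bench top, midway between the two rail buttons' faces. +x is the direction the carrier is pushed in, +y along the rail towards the end stop, z up. Rail 34 mm tall, x 6 to 32 mm, y -190 to 196 mm; end-stop arm 34 mm tall, x -60 to 32 mm, y 164 to 196 mm
- stop_button (a point): centre of the end-stop button's face (black nylon, no travel, 18 mm across), at x -30, y 160, z 18 mm of the fixture; the carrier's end must touch it; axes as the fixture
- button_stop: black nylon rail button (no travel, gives under 1 mm) near the end stop, 18 mm across, 6 mm out of the rail, at x 0, y 100, z 18 mm of the fixture; origin at the centre of its face, axes as the fixture
- button_free: black nylon rail button (no travel, gives under 1 mm) at the other end, the same, at x 0, y -100, z 18 mm of the fixture; origin at the centre of its face, axes as the fixture
- carrier_mid (a point): centre of the loose flat-sided blue bottle carrier, 60 (its x) by 320 (y) by 36 mm tall, this point 18 mm above the bench; +x side faces the rail, +y end the end stop; starts 50 to 75 mm short of the buttons, up to 12 degrees askew. With bottles 0.35 to 0.7 kg, slippery, 0.7 to 3 N to slide; of a 14 N push some 9 to 13 N reach a button. Pushed near one end, it turns and the other end backs off a little
- face_stop (a point): point on the carrier's rail-side (+x) face, 100 mm from its middle towards the end stop, 18 mm up
- face_free (a point): point on the carrier's rail-side (+x) face, 100 mm from its middle away from the end stop, 18 mm up
- end_stop (a point): centre of the carrier's +y end face, 18 mm up; starts 10 to 40 mm short of the end-stop button
- bottle0: small milky bottle with pink cap, 25 mm across, 64 mm tall, standing loose 16 mm deep in a pocket of the carrier, 40 mm from its middle away from the end stop; top 84 mm above the bench; origin under its base
- bottle1: small brown bottle, as the first, in the carrier's middle pocket
- bottle2: small amber bottle, as the first, 40 mm from the carrier's middle towards the end stop
- tall_bottle: tall milky plastic bottle with pink cap, 60 mm across, 160 mm tall; not part of the job; origin on its underside
- green_bottle: slim milky bottle with green cap, 40 mm across, 120 mm tall; not part of the job; origin on its underside
- pump: black pump canister, 40 mm across, 140 mm tall; not part of the job; origin on its underside
- carton: dark teal carton, 70 x 90 x 40 mm; not part of the job; origin on its underside
- case: clear grey flat plastic case, 75 x 130 x 22 mm; not part of the job; origin on its underside
- driver: red screwdriver lying on the bench, about 200 mm long; not part of the job

How it is judged:
On the way, in this order (a step that is already met when the one before it is completed fails the run):
1. the carrier lies parallel to the rail (within 0.015 rad) and is pressed against the button near the end stop with at least 7 N for 0.3 s (angle between the y axis of carrier_mid and the y axis of fixture, either way round below 0.015 rad and contact force between carrier and button_stop above 7 N), for 0.3 s.
2. the carrier, still parallel, is pressed against the other rail button with at least 7 N for 0.3 s (angle between the y axis of carrier_mid and the y axis of fixture, either way round below 0.015 rad and contact force between carrier and button_free above 7 N), for 0.3 s.
3. the carrier has been slid along the rail to within 2.5 mm of the end-stop button (y of end_stop in the frame of fixture above 0.1575 m), for 0.2 s.
At the end, for the whole second after the job is handed in: The carrier rests with both face points within 2.5 mm of the rail buttons' face line and its end within 2.5 mm of the end-stop button, at rest and released, the three bottles upright in their pockets (within 0.15 rad) (x of each of face_stop, face_free in the frame of fixture above -0.0025 m and y of end_stop in the frame of fixture above 0.1575 m and linear speed of carrier below 0.01 m/s and angle between each of bottle0, bottle1, bottle2's own z axis and vertical below 0.15 rad); the robot touches nothing.
It fails at once if the rail fixture takes more than 25 N from the carrier (contact force between carrier and fixture above 25 N).
It fails at once if the carrier is lifted or tipped off the bench (centre more than 10 mm up, or tilted over 0.1 rad) (height (world z) of carrier_mid above 0.028 m or angle between carrier_mid's own z axis and vertical above 0.1 rad).
It fails at once if a bottle in the carrier is tipped (over 0.3 rad) (angle between any of bottle0, bottle1, bottle2's own z axis and vertical above 0.3 rad).
It fails at once if another thing on the bench is moved by more than 15 mm (distance of any of tall_bottle, green_bottle, pump, carton, case, driver from where it was at the start of the episode above 0.015 m).
It also fails if it takes over 72 s, if anything falls off the work surface, if the arm or the gripper's body presses on something with over 40 N, if the wrist force passes 120 N, or if a joint passes its speed limit or range.

ROBOT

A 6-joint arm with a two-finger parallel gripper is mounted at the origin on the work surface. World frame = base frame: x ahead of the robot, y to its left, z up, the work surface at z = 0. Lengths are in m, angles in rad, forces in N, time in s.
With the tool pointing down it reaches from about 0.275 to 0.75 m from the base axis. Payload 10.2 kg.
Tool frame: the origin (TCP) lies at the very end of the fingers, on their centre line; the grasp point (between the pads) lies 19 mm behind it (r.hold_point_z is the distance from the TCP to the grasp point, in m); z points along the fingers, x is the direction in which the jaws open and shut, and the axes are right-handed (so a half turn about z gives the same grasp; the last joint's range is limited). The gripper opens to 88 mm and grips with 3 to 60 N. Pads are 18 mm wide; open, the fingers measure 123 mm over their backs; the gripper's body (75 mm by 187 mm) begins 45 mm behind the grasp point.
Start: joints at [-1.506, 0.313, 1.498, -0, 1.331, -0.223], TCP at [0.149, -0.503, 0.239] pointing down, gripper open.
Joint ranges: [-2.94, 2.94], [-0.97, 2.17], [0.19, 2.56], [-1.23, 4.37], [0.02, 3.11], [-2.88, 2.88]. Speed limits (rad/s): [2.39, 2.39, 3.01, 3.14, 3.14, 3.14].

INTERFACE

Orientations are given as a rotation vector (axis times angle).
In Python, from rig import r, snapshot gives the robot as it stands.
- The arm moves only by the tool arm_command, never from a script. Its argument "steps" is a list that holds one entry, the list of rows, each a list of 7 numbers: the shift along the tool's x, y, z in cm, then the turn, a rotation vector about the tool's x, y, z in degrees, then the finger opening in cm, from 0 to 8.81. A call has 1 to 10 rows; each row shifts and turns the pose as measured when the row begins, along the tool's axes as they then stand; what a row does not reach is not made up. A row lasts 1/12 s, in which the tool goes at most 41.7 mm and 7.16 degrees, less where a joint would pass 70% of its speed; a pose out of reach is approached as far as the arm can. A call with a gripper value outside its range is refused whole. The fingers move at their own pace and stop on an object; the grip force is fixed at half the most. Time passes only in rows, so rows that do not move let the fingers close. It gives the time, the measured TCP pose, the force and the opening at its end, in the units of the state.
- r.observe(): the state, without advancing time (a new reading comes with each control period).
- snapshot(name): name is "scene" or "top" or "wrist"; returns a dict with "pixels" (384x512x3 uint8, red, green, blue), "camera_matrix" (3x3 intrinsics, pixels), "distortion" ([k1, k2, p1, p2, k3] as OpenCV has them; the pictures are not rectified), "position" and "orientation" of the camera in the world. Camera axes: x right, y up, looking along -z (the intrinsics and any distortion apply to the point x, -y, -z); pixel columns grow to the right and rows downward; lengths in m; the calibration is good to about 2 mm. A picture is of the moment at which its call begins. There is no depth.
- r.finish_job(): hands the job in, once; it reports no verdict.
The state is a dict: "t": time; "qpos": joint angles; "qd": joint speeds; "joint_torque": joint torques, N m; "tcp_pos": TCP position; "tool_rot": TCP orientation; "ft_force": force on the tool from outside, world axes, zero at the start; "ft_torque": the same for the moment, N m; "grip_width": finger opening in m.
Only numpy, scipy, OpenCV 4.12 (cv2) and the standard library are available. Lean on these libraries where they do the work, as an engineer would, in place of code of your own. Each camera call takes 0.05 s, during which the arm holds its last target.

## Working session

There is one attempt and no reset: what is moved stays moved. The work goes in short steps, Python scripts to look and compute and a tool call to move; the robot and the scene stay as the last step left them, time stands still between calls to the robot, and variables do not carry over. Pictures are saved under pics/ and viewed, and the job is handed in when it is done.

Besides the shell and the picture viewer there is one more tool, called after "Call:" as name(argument=value, ...), one argument or row to a line, values as JSON. arm_command: Moves the arm, as the interface text tells. Its arguments: {"type":"object","properties":{"steps":{"type":"array"}},"required":["steps"]}

```bash
ls; mkdir -p pics; python3 - <<'E'
from rig import r,snapshot
import cv2
for n in ("scene","top","wrist"):
    s=snapshot(n); cv2.imwrite(f"pics/{n}0.png",s["pixels"][:,:,::-1]); print(n,s["camera_matrix"],s["distortion"],s["position"],s["orientation"])
print(r.observe())
E
```

```text
pics
scene [[491.22595582   0.         251.04140184]
 [  0.         491.22595582 186.17153034]
 [  0.           0.           1.        ]] [0.00781998 0.         0.         0.         0.        ] [ 1.29884996 -0.77644269  1.0828592 ] [0.73139881 0.30015763 0.70864005]
top [[437.36434449   0.         260.99906876]
 [  0.         437.36434449 199.08102831]
 [  0.           0.           1.        ]] [-0.16116208  0.          0.          0.          0.        ] [ 0.46282006 -0.04901488  1.57649355] [ 0.08362862 -0.05895977 -1.58446448]
wrist [[271.91372074   0.         259.48233604]
 [  0.         271.91372074 193.20397389]
 [  0.           0.           1.        ]] [-0.00271768  0.          0.          0.          0.        ] [ 0.22749855 -0.47934214  0.38478112] [-0.2778827   0.20819616 -1.27163967]
{'t': 0.15, 'qpos': array([-1.50638509e+00,  3.13292829e-01,  1.49823963e+00,  2.65139889e-05,
        1.33099663e+00, -2.23418494e-01]), 'qd': array([ 0.00078052,  0.00050067, -0.00123464, -0.00060662, -0.00127101,
       -0.00084666]), 'joint_torque': array([ 1.86820071e-03, -4.02302349e+01, -2.52317494e+01,  6.94350572e-02,
        3.43950628e-02, -8.05174363e-05]), 'tcp_pos': array([ 0.14900632, -0.50322511,  0.23831583]), 'tool_rot': array([-2.51648207e+00,  1.87945186e+00,  9.23235396e-04]), 'ft_force': array([ 0.38198924, -0.31613443, -0.19156373]), 'ft_torque': array([ 0.07496682, -0.0007562 ,  0.01281064]), 'grip_width': 0.08810979125971068}
```

View pics/top0.png

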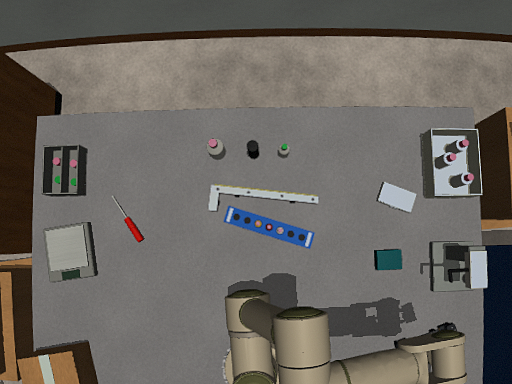

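View pics/scene0.png

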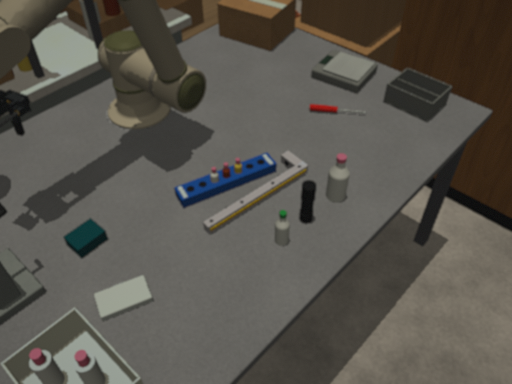

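View pics/wrist0.png

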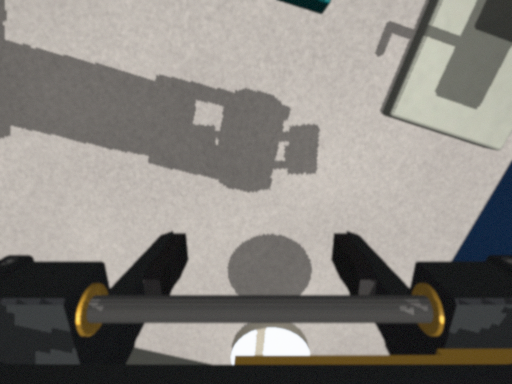

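```bash
cat > h.py <<'E'
import numpy as np,cv2
from scipy.spatial.transform import Rotation as R
def cam(s):
    Rm=R.from_rotvec(s["orientation"]).as_matrix()@np.diag([1,-1,-1.])  # cv cam axes in world
    Rcw=Rm.T; t=-Rcw@np.array(s["position"])
    return Rcw,t,np.array(s["camera_matrix"]),np.array(s["distortion"])
def proj(s,P):
    Rcw,t,K,d=cam(s)
    return cv2.projectPoints(np.asarray(P,float).reshape(-1,3),cv2.Rodrigues(Rcw)[0],t,K,d)[0].reshape(-1,2)
def back(s,uv,z):
    Rcw,t,K,d=cam(s)
    n=cv2.undistortPoints(np.asarray(uv,float).reshape(-1,1,2),K,d).reshape(-1,2)
    v=np.c_[n,np.ones(len(n))]@Rcw
    p=np.array(s["position"]); z=np.broadcast_to(z,len(n))
    return p+v*((z-p[2])/v[:,2])[:,None]
def hull_mask(s,x0,y0,th,boxes,up=8):
    m=None
    c,sn=np.cos(th),np.sin(th)
    m=np.zeros((384*up,512*up),np.uint8)
    for (xa,xb,ya,yb,za,zb) in boxes:
        P=[[x0+c*x-sn*y,y0+sn*x+c*y,z] for x in(xa,xb) for y in(ya,yb) for z in(za,zb)]
        q=((proj(s,P)+.5)*up-.5).astype(np.float32)
        cv2.fillConvexPoly(m,cv2.convexHull(q).astype(np.int32),255)
    return cv2.resize(m,(512,384),interpolation=cv2.INTER_AREA)/255.
CAR=[(-.03,.03,-.16,.16,0,.036)]
def carmask(s):
    im=s["pixels"].astype(int); 
    hsv=cv2.cvtColor(s["pixels"],cv2.COLOR_RGB2HSV)
    return hsv
E
python3 - <<'E'
from rig import r,snapshot
import cv2
s=snapshot("top"); im=s["pixels"][:,:,::-1]
c=im[175:255,200:330]; cv2.imwrite("pics/top_crop.png",cv2.resize(c,None,fx=6,fy=6,interpolation=cv2.INTER_NEAREST))
s=snapshot("scene"); im=s["pixels"][:,:,::-1]
c=im[145:235,165:315]; cv2.imwrite("pics/scene_crop.png",cv2.resize(c,None,fx=5,fy=5,interpolation=cv2.INTER_NEAREST))
E
```

```text
(no output)
```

View pics/top_crop.png

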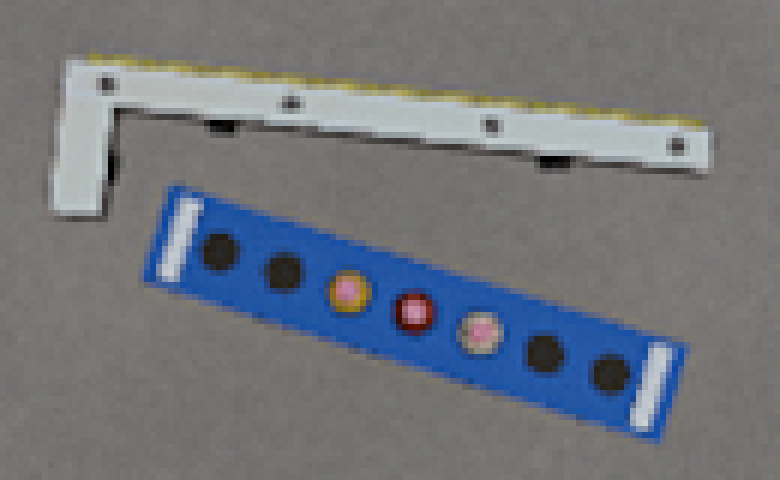

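View pics/scene_crop.png

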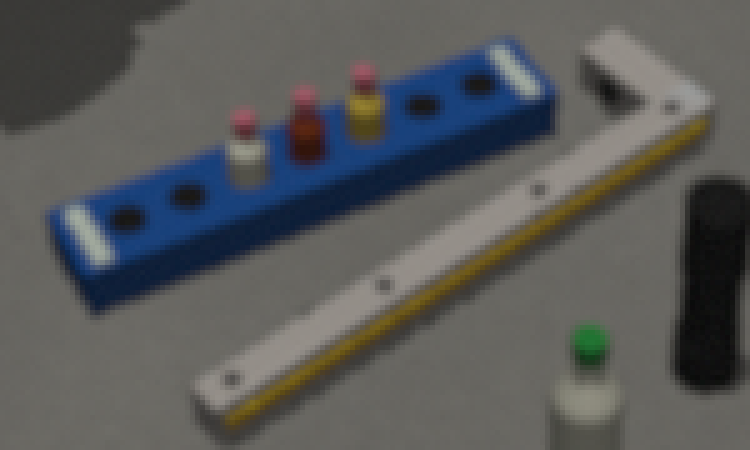

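```bash
cat >> h.py <<'E'
from scipy.optimize import minimize
def blue(s):
    p=s["pixels"].astype(float); d=p[:,:,2]-p[:,:,0]
    return np.clip((d-10)/75,0,1)
def white(s,lo=120,hi=205):
    p=s["pixels"].astype(float).min(2); return np.clip((p-lo)/(hi-lo),0,1)
FIXTOP=[(.006,.032,-.19,.196,.034,.034),(-.06,.032,.164,.196,.034,.034)]
def fit(s,obs,boxes,x0,fill=True,region=None):
    def cost(v):
        m=hull_mask(s,v[0],v[1],v[2],boxes)
        e=(m-obs)**2
        if region is not None: e=e*region
        return e.sum()
    best=minimize(cost,x0,method="Nelder-Mead",options=dict(initial_simplex=[x0,np.add(x0,[.01,0,0]),np.add(x0,[0,.01,0]),np.add(x0,[0,0,.04])],xatol=1e-5,fatol=1e-4,maxiter=150))
    return best.x,best.fun
def reg(s,v,boxes,g=9):
    m=hull_mask(s,*v,boxes)>0
    return cv2.dilate(m.astype(np.uint8),np.ones((g,g)))
def closed_blue(s):
    b=blue(s); m=cv2.morphologyEx((b*255).astype(np.uint8),cv2.MORPH_CLOSE,np.ones((9,9)))
    return m/255.
E
python3 - <<'E'
from rig import r,snapshot
from h import *
s=snapshot("top")
# top crop px -> full
f=lambda L:[(200+u/6,175+v/6) for u,v in L]
car=back(s,f([(172,186),(690,345),(660,440),(145,280)]),.036);print(car.round(4))
fx=back(s,f([(70,60),(712,130),(708,173),(50,214)]),.034);print(fx.round(4))
d=car[0]-car[1]; th=np.arctan2(-d[0],d[1]); c=car.mean(0)
x0=[c[0],c[1],th]
o=closed_blue(s)
v,e=fit(s,o,CAR,x0,region=reg(s,x0,CAR,15)); print("car",v,np.degrees(v[2]),e)
d=fx[0]-fx[1]; th=np.arctan2(-d[0],d[1])
R2=np.array([[np.cos(th),-np.sin(th)],[np.sin(th),np.cos(th)]])
o2=fx[0][:2]-R2@[.032,.196]
x1=[o2[0],o2[1],th]
w,e=fit(s,white(s),FIXTOP,x1,region=reg(s,x1,FIXTOP,9));print("fix",x1,w,np.degrees(w[2]),e)
s2=snapshot("scene")
v2,e=fit(s2,closed_blue(s2),CAR,v,region=reg(s2,v,CAR,15)); print("car scene",v2,np.degrees(v2[2]),e)
p=s2["pixels"]
w2,e=fit(s2,white(s2,95,150),FIXTOP,w,region=reg(s2,w,FIXTOP,7)); print("fix scene",w2,np.degrees(w2[2]),e)
for v_,w_ in((v,w),(v2,w2)):
    c,sn=np.cos(w_[2]),np.sin(w_[2]); dx=v_[:2]-w_[:2]; print("rel",c*dx[0]+sn*dx[1],-sn*dx[0]+c*dx[1],np.degrees(v_[2]-w_[2]))
im=s["pixels"][:,:,::-1].copy(); im=cv2.resize(im[175:255,200:330],None,fx=6,fy=6,interpolation=cv2.INTER_NEAREST)
for q,B in((v,CAR),(w,FIXTOP)):
    m=cv2.resize(hull_mask(s,*q,B)[175:255,200:330],None,fx=6,fy=6)
    cs,_=cv2.findContours((m>.5).astype(np.uint8),0,1); cv2.drawContours(im,cs,-1,(0,0,255),1)
cv2.imwrite("pics/fit0.png",im)
E
```

```text
[[ 0.5802  0.089   0.036 ]
 [ 0.482  -0.2141  0.036 ]
 [ 0.4267 -0.1953  0.036 ]
 [ 0.5249  0.1053  0.036 ]]
[[ 0.6563  0.1494  0.034 ]
 [ 0.6085 -0.2304  0.034 ]
 [ 0.5831 -0.2274  0.034 ]
 [ 0.5648  0.1617  0.034 ]]
car [ 0.50443278 -0.05144314 -0.317436  ] -18.18774295701427 1.7381930026912729
fix [np.float64(0.6000995528883514), np.float64(-0.04104537369871841), np.float64(-0.12511845560132898)] [ 0.60259039 -0.03678423 -0.12260959] -7.025011863921708 170.97124183006537
car scene [ 0.5022321  -0.04922124 -0.30504016] -17.477514023466686 381.9600461361015
fix scene [ 0.60260318 -0.03824521 -0.12534449] -7.181710544315695 134.67117885365133
rel -0.0956279044547131 -0.02655379607456855 -11.162731093092562
rel -0.09821145274081122 -0.023437963376802408 -10.295803479150988
```

View pics/fit0.png

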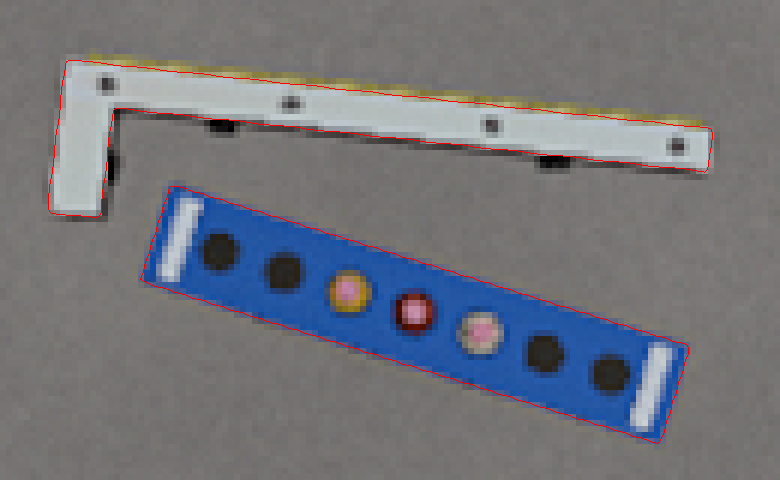

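```bash
cat >> h.py <<'E'
FX=np.array([0.6026,-0.0368]); FTH=-0.1226
def f2w(x,y,z): 
    c,s=np.cos(FTH),np.sin(FTH); return np.array([FX[0]+c*x-s*y,FX[1]+s*x+c*y,z])
def w2f(p):
    c,s=np.cos(FTH),np.sin(FTH); d=np.asarray(p[:2])-FX; return np.array([c*d[0]+s*d[1],-s*d[0]+c*d[1],p[2]])
def wantR(tilt):
    fx=np.array([np.cos(FTH),np.sin(FTH),0]); fy=np.array([-fx[1],fx[0],0]); z=np.array([0,0,1.]); a=np.radians(tilt)
    tz=-z*np.cos(a)+fx*np.sin(a); tx=-fy; return np.c_[tx,np.cross(tz,tx),tz]
def go(r,x,y,z,tilt=20):
    o=r.observe(); Rt=R.from_rotvec(o["tool_rot"]).as_matrix(); W=wantR(tilt)
    d=f2w(x,y,z)-o["tcp_pos"]
    print("t",round(o["t"],2),"tcp fix",w2f(o["tcp_pos"]).round(4),"F fix",(w2f(np.r_[FX+o["ft_force"][:2],o["ft_force"][2]])).round(2))
    print("shift tool cm",(Rt.T@d*100).round(2),"shift in wanted-frame",(W.T@d*100).round(2),"turn deg",np.degrees(R.from_matrix(Rt.T@W).as_rotvec()).round(2))
E
python3 - <<'E'
from rig import r
from h import *
go(r,-.19,-.03,.2)
E
```

```text
t 0.35 tcp fix [-0.3932 -0.5185  0.2386] F fix [-0.47 -0.33  0.08]
shift tool cm [-36.69 -38.12   3.87] shift in wanted-frame [-48.85 -17.77  10.58] turn deg [19.72  4.12 23.27]
```

Call:
arm_command(
  steps=[
    [[0,0,0,3.94,0.82,4.65,0],[0,0,0,3.94,0.82,4.65,0],[0,0,0,3.94,0.82,4.65,0],[0,0,0,3.94,0.82,4.65,8.8],[0,0,0,3.94,0.82,4.65,8.8]],
  ],
)

```text
t: 0.77
tcp_pos: [0.1512, -0.5038, 0.2393]
tool_rot: [-1.893, 2.165, -0.395]
ft_force: [-0.8, -0.2, 0.7]
grip_width: 0.0813
```

```bash
python3 - <<'E'
from rig import r
from h import *
go(r,-.19,-.03,.2)
E
```

```text
t 0.77 tcp fix [-0.3909 -0.5187  0.2393] F fix [-0.77 -0.26  0.74]
shift tool cm [-49.08 -16.87  10.68] shift in wanted-frame [-48.87 -17.53  10.57] turn deg [-0.74 -0.13 -0.62]
```

Call:
arm_command(
  steps=[
    [[-3.5,-1.2,0.7,-0.7,-0.1,-0.6,8.8],[-3.5,-1.2,0.7,0,0,0,8.8],[-3.5,-1.2,0.7,0,0,0,8.8],[-3.5,-1.2,0.7,0,0,0,8.8],[-3.5,-1.2,0.7,0,0,0,8.8],[-3.5,-1.2,0.7,0,0,0,8.8],[-3.5,-1.2,0.7,0,0,0,8.8],[-3.5,-1.2,0.7,0,0,0,8.8],[-3.5,-1.2,0.7,0,0,0,8.8],[-3.5,-1.2,0.7,0,0,0,8.8]],
  ],
)

```text
t: 1.6
tcp_pos: [0.3341, -0.1666, 0.2132]
tool_rot: [-1.885, 2.182, -0.393]
ft_force: [0.5, -1.0, -0.3]
grip_width: 0.088
```

```bash
python3 - <<'E'
from rig import r
from h import *
go(r,-.19,-.03,.2)
E
```

```text
t 1.6 tcp fix [-0.2506 -0.1617  0.2132] F fix [ 0.63 -0.92 -0.3 ]
shift tool cm [-13.31  -4.93   3.23] shift in wanted-frame [-13.17  -5.24   3.31] turn deg [-0.39 -0.52 -1.26]
```

Call:
arm_command(
  steps=[
    [[-3.3,-1.2,0.8,-0.4,-0.5,-1.2,8.8],[-3.3,-1.2,0.8,0,0,0,8.8],[-3.3,-1.2,0.8,0,0,0,8.8],[-3.3,-1.2,0.8,0,0,0,8.8],[0,0,0,0,0,0,8.8]],
  ],
)

```text
t: 2.02
tcp_pos: [0.4102, -0.0298, 0.2007]
tool_rot: [-1.917, 2.15, -0.388]
ft_force: [0.1, -0.1, -0.1]
grip_width: 0.0881
```

```bash
python3 - <<'E'
from rig import r
from h import *
go(r,-.185,-.028,.08)
E
```

```text
t 2.02 tcp fix [-0.1918 -0.0166  0.2007] F fix [ 0.07 -0.06 -0.1 ]
shift tool cm [ 1.13  3.57 11.55] shift in wanted-frame [ 1.14  3.49 11.57] turn deg [-0.37  0.08  0.44]
```

Call:
arm_command(
  steps=[
    [[0.3,0.9,2.9,-0.4,0,0.4,8.8],[0.3,0.9,2.9,0,0,0,8.8],[0.3,0.9,2.9,0,0,0,8.8],[0.3,0.9,2.9,0,0,0,8.8],[0,0,0,0,0,0,8.8]],
  ],
)

```text
t: 2.43
tcp_pos: [0.4172, -0.0408, 0.0778]
tool_rot: [-1.921, 2.148, -0.389]
ft_force: [-0.8, 1.2, -0.2]
grip_width: 0.0884
```

```bash
python3 - <<'E'
from rig import r,snapshot
from h import *
go(r,-.18,-.028,.016)
for n in ("scene","wrist"):
    s=snapshot(n); cv2.imwrite(f"pics/{n}1.png",s["pixels"][:,:,::-1])
E
```

```text
t 2.43 tcp fix [-0.1835 -0.0266  0.0778] F fix [-0.89  1.08 -0.25]
shift tool cm [0.12 1.83 5.92] shift in wanted-frame [0.14 1.79 5.93] turn deg [-0.37  0.05  0.63]
```

View pics/wrist1.png

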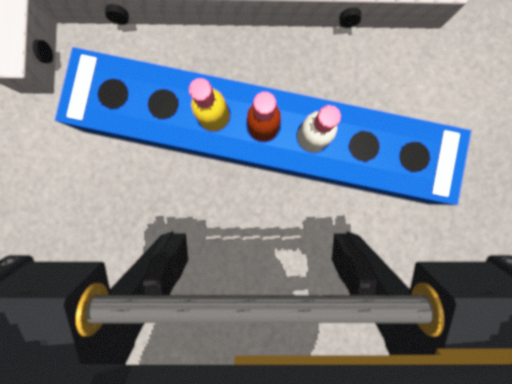

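View pics/scene1.png

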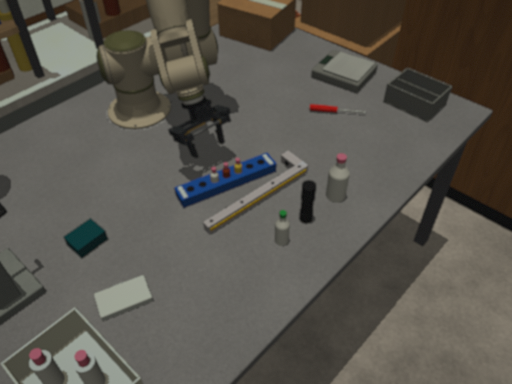

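Call:
arm_command(
  steps=[
    [[0.03,0.6,2,-0.4,0,0.6,8.8],[0.03,0.6,2,0,0,0,8.8],[0.03,0.55,1.9,0,0,0,8.8],[0,0,0,0,0,0,8.8]],
  ],
)

```text
t: 2.87
tcp_pos: [0.4297, -0.0457, 0.0283]
tool_rot: [-1.903, 2.149, -0.41]
ft_force: [0.1, 0.6, -0.1]
grip_width: 0.0879
```

```bash
python3 - <<'E'
from rig import r,snapshot
from h import *
go(r,-.1495,-.028,.016)
s=snapshot("wrist"); cv2.imwrite("pics/wrist2.png",s["pixels"][:,:,::-1])
B=[(-.0,.026+.006,-.19,.196,.034,.034)]
print("rail front top edge ends / buttons px", proj(s,[f2w(.006,-.19,.034),f2w(.006,.164,.034),f2w(0,-.1,.018),f2w(0,.1,.018),f2w(-.03,.16,.018)]).round(1).tolist())
E
```

```text
t 2.87 tcp fix [-0.1705 -0.03    0.0283] F fix [-0.01  0.63 -0.08]
shift tool cm [-0.21 -1.51  1.91] shift in wanted-frame [-0.2  -1.56  1.88] turn deg [-1.36 -0.27  0.12]
rail front top edge ends / buttons px [[515.5, -39.4], [-54.0, -42.1], [362.6, -10.9], [67.3, -12.0], [-24.0, 30.8]]
```

View pics/wrist2.png

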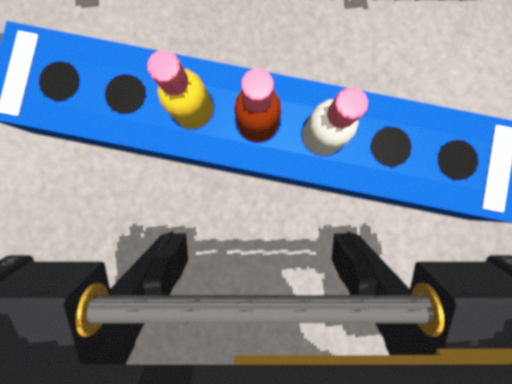

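```bash
python3 - <<'E'
from rig import r,snapshot
from h import *
print(r.observe()["qpos"].round(3)); go(r,-.160,-.027,.016)
E
```

```text
[-0.445  0.328  2.247  0.498  0.235  0.781]
t 2.92 tcp fix [-0.1699 -0.0301  0.0298] F fix [ 1.03 -1.06 -0.24]
shift tool cm [-0.32 -0.42  1.64] shift in wanted-frame [-0.31 -0.46  1.63] turn deg [-1.48 -0.29  0.13]
```

```bash
python3 - <<'E'
from rig import r,snapshot
from h import *
go(r,-.160,-.027,.022,12)
E
```

```text
t 2.92 tcp fix [-0.1699 -0.0301  0.0298] F fix [ 1.03 -1.06 -0.24]
shift tool cm [-0.32 -0.64  1.08] shift in wanted-frame [-0.31 -0.81  0.97] turn deg [-9.48 -0.3   0.11]
```

Call:
arm_command(
  steps=[
    [[0,0,0,-4.7,-0.1,0,8.8],[0,0,0,-4.7,-0.1,0,8.8],[-0.1,-0.2,0.3,0,0,0,8.8],[-0.1,-0.3,0.3,0,0,0,8.8],[-0.1,-0.3,0.3,0,0,0,8.8],[0,0,0,0,0,0,8.8]],
  ],
)

```text
t: 3.42
tcp_pos: [0.4453, -0.0452, 0.0329]
tool_rot: [-1.969, 2.22, -0.284]
ft_force: [-0.2, 0.6, 0.4]
grip_width: 0.0879
```

```bash
python3 - <<'E'
from rig import r,snapshot
from h import *
print(r.observe()["qpos"].round(3)); go(r,-.160,-.027,.022,12)
E
```

```text
[-0.4    0.364  2.119  0.154  0.421  1.158]
t 3.42 tcp fix [-0.1551 -0.0276  0.0329] F fix [-0.32  0.53  0.35]
shift tool cm [-0.07  0.74  0.93] shift in wanted-frame [-0.06  0.71  0.96] turn deg [-2.27 -0.3   0.19]
```

Call:
arm_command(
  steps=[
    [[0,0.2,0.4,-1,0,0,8.8],[0,0.25,0.4,-1,0,0,8.8],[0,0.1,0.2,0,0,0,8.8],[0,0,0,0,0,0,8.8]],
  ],
)

```text
t: 3.75
tcp_pos: [0.4412, -0.0444, 0.0209]
tool_rot: [-1.987, 2.241, -0.243]
ft_force: [-0.4, -0.1, -0.4]
grip_width: 0.0879
```

```bash
python3 - <<'E'
from rig import r,snapshot
from h import *
print(r.observe()["qpos"].round(3)); go(r,-.150,-.027,.022,12)
E
```

```text
[-0.396  0.396  2.11   0.126  0.433  1.186]
t 3.75 tcp fix [-0.1592 -0.0273  0.0209] F fix [-0.42 -0.13 -0.39]
shift tool cm [-0.03 -0.92  0.09] shift in wanted-frame [-0.03 -0.92  0.09] turn deg [-0.14 -0.25  0.18]
```

Call:
arm_command(
  steps=[
    [[0,-0.25,0.05,0,0,0,8.8],[0,-0.25,0.05,0,0,0,8.8],[0,-0.25,0.05,0,0,0,8.8],[0,-0.25,0.05,0,0,0,8.8],[0,-0.25,0.05,0,0,0,8.8],[0,-0.25,0.05,0,0,0,8.8],[0,-0.25,0.05,0,0,0,8.8],[0,-0.25,0.05,0,0,0,8.8],[0,-0.25,0.05,0,0,0,8.8],[0,-0.25,0.05,0,0,0,8.8]],
  ],
)

```text
t: 4.58
tcp_pos: [0.4673, -0.0473, 0.0203]
tool_rot: [-1.987, 2.243, -0.237]
ft_force: [-2.4, 0.6, 0.9]
grip_width: 0.0881
```

```bash
python3 - <<'E'
from rig import r,snapshot
from h import *
go(r,-.11,-.027,.022,12)
s=snapshot("wrist"); cv2.imwrite("pics/wrist3.png",s["pixels"][:,:,::-1])
E
```

```text
t 4.58 tcp fix [-0.133  -0.0269  0.0203] F fix [-2.47  0.26  0.93]
shift tool cm [ 0.01 -2.28  0.31] shift in wanted-frame [ 0.01 -2.28  0.32] turn deg [ 0.09 -0.17  0.12]
```

View pics/wrist3.png

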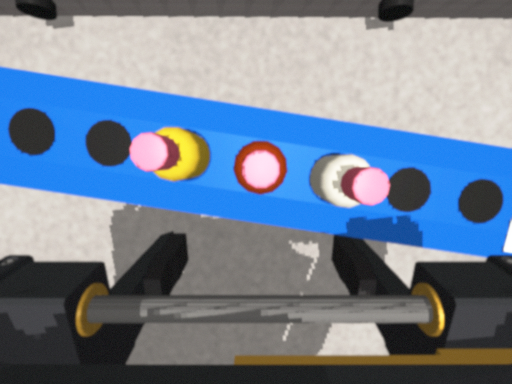

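Call:
arm_command(
  steps=[
    [[0,-0.25,0.04,0,0,0,8.8],[0,-0.25,0.04,0,0,0,8.8],[0,-0.25,0.04,0,0,0,8.8],[0,-0.25,0.04,0,0,0,8.8],[0,-0.25,0.04,0,0,0,8.8],[0,-0.25,0.04,0,0,0,8.8],[0,-0.25,0.04,0,0,0,8.8],[0,-0.25,0.04,0,0,0,8.8],[0,-0.25,0.04,0,0,0,8.8],[0,0,0,0,0,0,8.8]],
  ],
)

```text
t: 5.47
tcp_pos: [0.4927, -0.0503, 0.0213]
tool_rot: [-1.987, 2.243, -0.237]
ft_force: [-1.1, -0.7, -1.2]
grip_width: 0.0879
```

```bash
python3 - <<'E'
from rig import r,snapshot
from h import *
go(r,-.08,-.027,.020,12)
s=snapshot("wrist"); cv2.imwrite("pics/wrist4.png",s["pixels"][:,:,::-1])
E
```

```text
t 5.47 tcp fix [-0.1074 -0.0268  0.0213] F fix [-0.98 -0.82 -1.16]
shift tool cm [ 0.02 -2.65  0.69] shift in wanted-frame [ 0.02 -2.65  0.7 ] turn deg [ 0.11 -0.16  0.12]
```

View pics/wrist4.png

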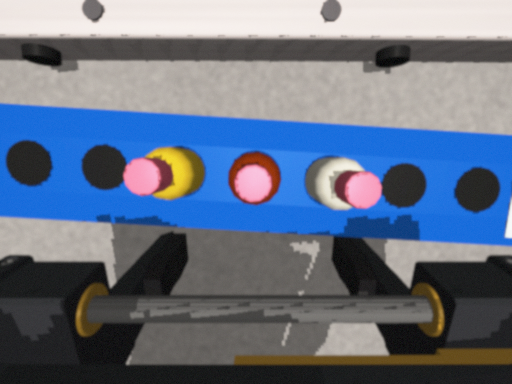

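Call:
arm_command(
  steps=[
    [[0,-0.25,0.06,0,0,0,8.8],[0,-0.25,0.06,0,0,0,8.8],[0,-0.25,0.06,0,0,0,8.8],[0,-0.2,0.05,0,0,0,8.8],[0,-0.2,0.05,0,0,0,8.8],[0,-0.2,0.05,0,0,0,8.8],[0,-0.15,0.03,0,0,0,8.8],[0,-0.15,0.03,0,0,0,8.8],[0,-0.15,0.03,0,0,0,8.8],[0,0,0,0,0,0,8.8]],
  ],
)

```text
t: 6.35
tcp_pos: [0.5126, -0.0526, 0.021]
tool_rot: [-1.989, 2.243, -0.236]
ft_force: [-1.4, 0.3, 1.2]
grip_width: 0.088
```

```bash
python3 - <<'E'
from rig import r,snapshot
from h import *
go(r,-.08,-.027,.020,12)
s=snapshot("wrist"); cv2.imwrite("pics/wrist5.png",s["pixels"][:,:,::-1])
s=snapshot("top"); im=s["pixels"][:,:,::-1]
c=im[175:255,200:330]; cv2.imwrite("pics/top5.png",cv2.resize(c,None,fx=6,fy=6,interpolation=cv2.INTER_NEAREST))
E
```

```text
t 6.35 tcp fix [-0.0874 -0.0267  0.021 ] F fix [-1.44  0.17  1.21]
shift tool cm [ 0.03 -0.7   0.25] shift in wanted-frame [ 0.03 -0.7   0.25] turn deg [ 0.14 -0.17  0.16]
```

View pics/wrist5.png

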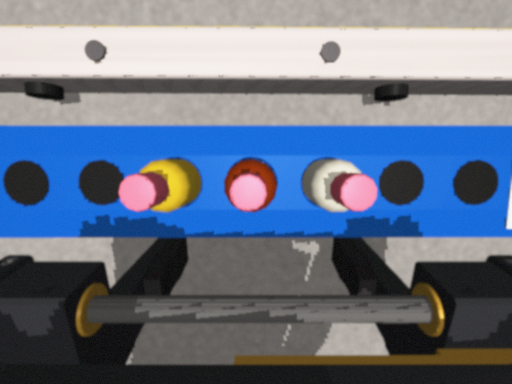

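View pics/top5.png

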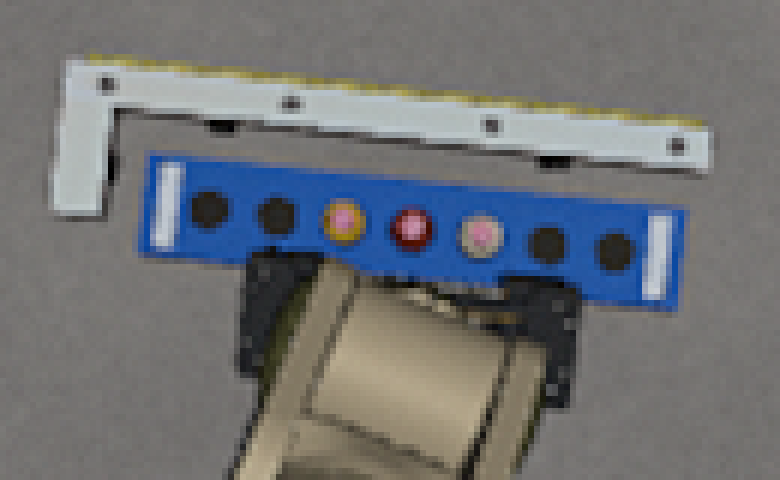

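```bash
cat >> h.py <<'E'
def report(s,x0,region_boxes=CAR,mask=None):
    o=closed_blue(s); v,e=fit(s,o,CAR,x0,region=reg(s,x0,CAR,11) if mask is None else mask)
    p=w2f([v[0],v[1],0]); a=v[2]-FTH
    f=lambda lx,ly:(p[0]+np.cos(a)*lx-np.sin(a)*ly,p[1]+np.sin(a)*lx+np.cos(a)*ly)
    print("car",v.round(4),"fix ctr",p[:2].round(4),"ang deg",np.degrees(a).round(2),"face_stop x",round(f(.03,.1)[0],4),"face_free x",round(f(.03,-.1)[0],4),"end y",round(f(0,.16)[1],4),"cost",round(e,2)); return v
E
python3 - <<'E'
from rig import r,snapshot
from h import *
s=snapshot("top"); x0=[*f2w(-.045,-.026,0)[:2],FTH]
m=reg(s,x0,CAR,11).astype(float)
# use only rail-side part: exclude tool region
q=hull_mask(s,*f2w(-.075,-.026,0)[:2],FTH,[(-.05,.02,-.11,.11,0,.0361)])
m[cv2.dilate((q>0).astype(np.uint8),np.ones((5,5)))>0]=0
report(s,x0,mask=m)
E
```

```text
car [ 0.5532 -0.0507 -0.1212] fix ctr [-0.0474 -0.0198] ang deg 0.08 face_stop x -0.0175 face_free x -0.0172 end y 0.1402 cost 3.04
```

Call:
arm_command(
  steps=[
    [[0,-0.15,0.03,0,0,0.4,8.8],[0,-0.15,0.03,0,0,0,8.8],[0,-0.15,0.03,0,0,0,8.8],[0,-0.15,0.03,0,0,0,8.8],[0,-0.15,0.03,0,0,0,8.8],[0,-0.15,0.03,0,0,0,8.8],[0,-0.15,0.03,0,0,0,8.8],[0,-0.1,0.02,0,0,0,8.8],[0,-0.1,0.02,0,0,0,8.8],[0,-0.05,0.01,0,0,0,8.8]],
  ],
)

```text
t: 7.33
tcp_pos: [0.5263, -0.0542, 0.0209]
tool_rot: [-1.98, 2.251, -0.234]
ft_force: [-1.4, 0.2, 1.0]
grip_width: 0.0877
```

```bash
python3 - <<'E'
from rig import r,snapshot
from h import *
go(r,-.07,-.027,.020,12)
s=snapshot("wrist"); cv2.imwrite("pics/wrist6.png",s["pixels"][:,:,::-1])
E
```

```text
t 7.33 tcp fix [-0.0736 -0.0266  0.0209] F fix [-1.45  0.03  0.99]
shift tool cm [ 0.03 -0.34  0.16] shift in wanted-frame [ 0.04 -0.33  0.16] turn deg [ 0.22 -0.15 -0.28]
```

View pics/wrist6.png

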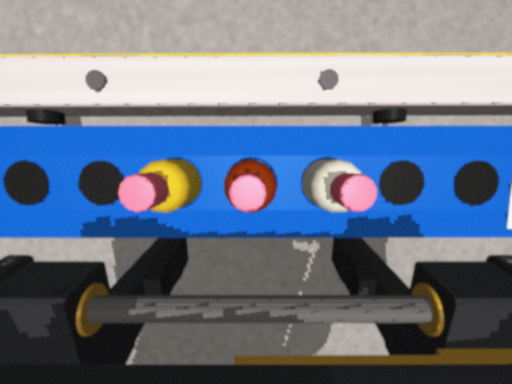

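Call:
arm_command(
  steps=[
    [[0,-0.05,0.01,0,0,0,8.8],[0,-0.05,0.01,0,0,0,8.8],[0,-0.05,0.01,0,0,0,8.8],[0,-0.05,0.01,0,0,0,8.8]],
  ],
)

```text
t: 7.72
tcp_pos: [0.5284, -0.0545, 0.0209]
tool_rot: [-1.98, 2.251, -0.233]
ft_force: [-2.2, 0.3, 1.1]
grip_width: 0.088
```

```bash
python3 - <<'E'
from rig import r,snapshot
from h import *
go(r,-.07,-.027,.020,12)
E
```

```text
t 7.72 tcp fix [-0.0715 -0.0266  0.0209] F fix [-2.24 -0.01  1.15]
shift tool cm [ 0.04 -0.13  0.12] shift in wanted-frame [ 0.04 -0.13  0.12] turn deg [ 0.23 -0.14 -0.28]
```

Call:
arm_command(
  steps=[
    [[0,-0.05,0.01,0,0,0,8.8],[0,-0.05,0.01,0,0,0,8.8]],
  ],
)

```text
t: 7.88
tcp_pos: [0.5294, -0.0546, 0.0209]
tool_rot: [-1.98, 2.251, -0.233]
ft_force: [-1.2, 0.8, 1.2]
grip_width: 0.0879
```

Call:
arm_command(
  steps=[
    [[0,-0.05,0.01,0,0,0,8.8]],
  ],
)

```text
t: 7.97
tcp_pos: [0.53, -0.0547, 0.0209]
tool_rot: [-1.98, 2.251, -0.233]
ft_force: [-2.8, 0.2, 0.2]
grip_width: 0.0879
```

Call:
arm_command(
  steps=[
    [[0,-0.05,0.01,0,0,0,8.8]],
  ],
)

```text
t: 8.05
tcp_pos: [0.5305, -0.0547, 0.0209]
tool_rot: [-1.981, 2.251, -0.233]
ft_force: [-3.1, -0.4, 1.5]
grip_width: 0.0878
```

Call:
arm_command(
  steps=[
    [[0,-0.05,0.01,0,0,0,8.8]],
  ],
)

```text
t: 8.13
tcp_pos: [0.5308, -0.0548, 0.0208]
tool_rot: [-1.981, 2.251, -0.232]
ft_force: [-4.8, -0.1, 2.4]
grip_width: 0.0881
```

Call:
arm_command(
  steps=[
    [[0,-0.05,0.01,0,0,0,8.8]],
  ],
)

```text
t: 8.22
tcp_pos: [0.5308, -0.0547, 0.0206]
tool_rot: [-1.982, 2.252, -0.231]
ft_force: [-5.8, -0.1, 3.1]
grip_width: 0.0881
```

```bash
python3 - <<'E'
from rig import r,snapshot
from h import *
go(r,-.07,-.027,.020,12)
s=snapshot("wrist"); cv2.imwrite("pics/wrist7.png",s["pixels"][:,:,::-1])
E
```

```text
t 8.22 tcp fix [-0.069  -0.0266  0.0206] F fix [-5.75 -0.82  3.07]
shift tool cm [0.04 0.11 0.04] shift in wanted-frame [0.04 0.11 0.04] turn deg [ 0.37 -0.13 -0.24]
```

View pics/wrist7.png

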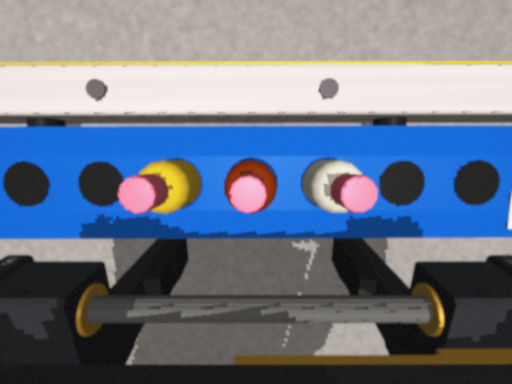

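Call:
arm_command(
  steps=[
    [[0,-0.06,0.01,0,0,0,8.8],[0,-0.06,0.01,0,0,0,8.8]],
  ],
)

```text
t: 8.43
tcp_pos: [0.5308, -0.0546, 0.0202]
tool_rot: [-1.985, 2.253, -0.226]
ft_force: [-6.3, -0.1, 3.0]
grip_width: 0.0879
```

```bash
python3 - <<'E'
from rig import r,snapshot
from h import *
o=r.observe(); print(o["ft_torque"].round(3))
go(r,-.10,-.027,.020,12)
E
```

```text
[0.006 0.956 0.032]
t 8.43 tcp fix [-0.069  -0.0264  0.0202] F fix [-6.23 -0.89  3.02]
shift tool cm [ 0.07  3.04 -0.59] shift in wanted-frame [ 0.06  3.03 -0.62] turn deg [ 0.57 -0.1  -0.21]
```

Call:
arm_command(
  steps=[
    [[0,0.6,-0.1,0,0,0,8.8],[0,1.2,-0.2,0.6,0,-0.2,0],[0,1.2,-0.2,0,0,0,0],[-3.2,0,0,0,0,0,0],[-3.2,0,0,0,0,0,0],[-3.2,0,0,0,0,0,0],[-3,0,0,0,0,0,0],[0,0,0,0,0,0,0],[0,0,0,0,0,0,0]],
  ],
)

```text
t: 9.18
tcp_pos: [0.5185, 0.0771, 0.0208]
tool_rot: [-1.969, 2.241, -0.256]
ft_force: [0.1, -1.0, -0.1]
grip_width: 0.0367
```

```bash
python3 - <<'E'
from rig import r,snapshot
from h import *
o=r.observe(); print(o["qpos"].round(3),o["grip_width"])
go(r,-.075,.100,.020,12)
s=snapshot("wrist"); cv2.imwrite("pics/wrist8.png",s["pixels"][:,:,::-1])
s=snapshot("top"); report(s,[*f2w(-.03,-.02,0)[:2],FTH])
im=s["pixels"][:,:,::-1]
c=im[175:255,200:330]; cv2.imwrite("pics/top8.png",cv2.resize(c,None,fx=6,fy=6,interpolation=cv2.INTER_NEAREST))
E
```

```text
[-0.069  0.519  1.884 -0.031  0.514  1.657] 0.03669508142277506
t 9.18 tcp fix [-0.0974  0.1028  0.0208] F fix [ 0.26 -0.98 -0.13]
shift tool cm [ 0.27 -2.17  0.58] shift in wanted-frame [ 0.28 -2.18  0.54] turn deg [-0.94 -0.19 -0.33]
car [ 0.5717 -0.0532 -0.1241] fix ctr [-0.0287 -0.0201] ang deg -0.09 face_stop x 0.0014 face_free x 0.0011 end y 0.1399 cost 12.36
```

View pics/wrist8.png

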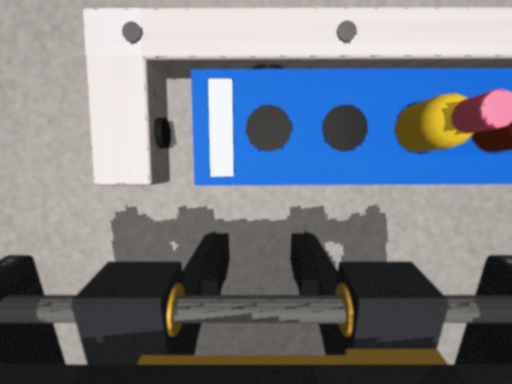

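View pics/top8.png

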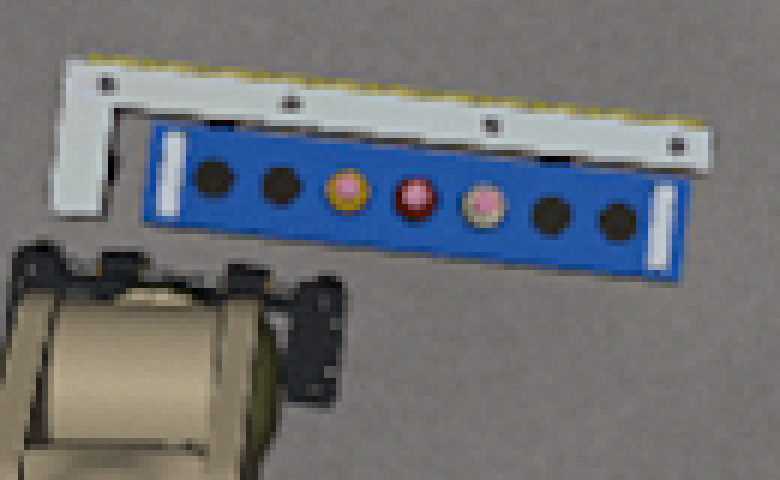

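Call:
arm_command(
  steps=[
    [[0.35,0,0.07,-0.9,-0.2,-0.3,0],[0,-0.2,0.04,0,0,0,0],[0,-0.2,0.04,0,0,0,0],[0,-0.25,0.05,0,0,0,0],[0,-0.25,0.05,0,0,0,0],[0,-0.25,0.05,0,0,0,0],[0,-0.25,0.05,0,0,0,0],[0,-0.25,0.05,0,0,0,0],[0,-0.25,0.05,0,0,0,0],[0,-0.1,0.03,0,0,0,0]],
  ],
)

```text
t: 10.12
tcp_pos: [0.5408, 0.0648, 0.0204]
tool_rot: [-1.971, 2.252, -0.239]
ft_force: [-0.6, 0.6, -0.4]
grip_width: 0.0003
```

```bash
python3 - <<'E'
from rig import r,snapshot
from h import *
o=r.observe(); print(o["qpos"].round(3),o["grip_width"])
go(r,-.070,.100,.020,12)
E
```

```text
[-0.092  0.554  1.815 -0.015  0.561  1.623] 0.00026228147166178017
t 10.12 tcp fix [-0.0738  0.0933  0.0204] F fix [-0.66  0.5  -0.41]
shift tool cm [-0.68 -0.35  0.12] shift in wanted-frame [-0.67 -0.36  0.12] turn deg [-0.13 -0.1  -0.56]
```

Call:
arm_command(
  steps=[
    [[-0.5,0,0,0,0,0,0],[-0.1,-0.1,0.02,0,0,0,0],[0,-0.1,0.02,0,0,0,0],[0,-0.05,0.01,0,0,0,0],[0,-0.05,0.01,0,0,0,0]],
  ],
)

```text
t: 10.53
tcp_pos: [0.5449, 0.0714, 0.0203]
tool_rot: [-1.972, 2.251, -0.239]
ft_force: [0.1, -0.7, 0.4]
grip_width: 0.0002
```

```bash
python3 - <<'E'
from rig import r,snapshot
from h import *
go(r,-.070,.100,.020,12)
E
```

```text
t 10.53 tcp fix [-0.0705  0.1003  0.0203] F fix [ 0.22 -0.72  0.4 ]
shift tool cm [ 0.03 -0.04  0.04] shift in wanted-frame [ 0.03 -0.04  0.04] turn deg [-0.11 -0.09 -0.52]
```

Call:
arm_command(
  steps=[
    [[0,-0.05,0.01,0,0,0,0],[0,-0.05,0.01,0,0,0,0],[0,-0.05,0.01,0,0,0,0]],
  ],
)

```text
t: 10.78
tcp_pos: [0.5464, 0.0712, 0.0203]
tool_rot: [-1.972, 2.251, -0.238]
ft_force: [-2.0, 0.2, 0.8]
grip_width: 0.0003
```

Call:
arm_command(
  steps=[
    [[0,-0.05,0.01,0,0,0,0],[0,-0.05,0.01,0,0,0,0]],
  ],
)

```text
t: 10.95
tcp_pos: [0.5465, 0.0712, 0.0199]
tool_rot: [-1.974, 2.253, -0.235]
ft_force: [-4.3, 1.4, 1.7]
grip_width: 0.0004
```

Call:
arm_command(
  steps=[
    [[0,-0.07,0.01,-0.1,0,0,0],[0,-0.08,0.01,-0.1,0,0,0]],
  ],
)

```text
t: 11.12
tcp_pos: [0.5466, 0.0712, 0.0195]
tool_rot: [-1.978, 2.257, -0.227]
ft_force: [-6.1, -0.3, 3.0]
grip_width: 0.0004
```

Call:
arm_command(
  steps=[
    [[0,-0.1,0.0,0.3,0,0,0],[0,-0.1,0.0,0.3,0,0,0]],
  ],
)

```text
t: 11.28
tcp_pos: [0.5467, 0.0712, 0.0192]
tool_rot: [-1.976, 2.254, -0.233]
ft_force: [-6.7, 0.6, 3.3]
grip_width: 0.0005
```

```bash
python3 - <<'E'
from rig import r,snapshot
from h import *
go(r,-.070,.100,.020,12)
E
```

```text
t 11.28 tcp fix [-0.0687  0.1004  0.0192] F fix [-6.7  -0.25  3.29]
shift tool cm [ 0.04  0.11 -0.1 ] shift in wanted-frame [ 0.04  0.11 -0.1 ] turn deg [ 0.21 -0.12 -0.49]
```

Call:
arm_command(
  steps=[
    [[0,-0.15,-0.01,0.3,0,0,0],[0,-0.18,-0.01,0.3,0,0,0]],
  ],
)

```text
t: 11.45
tcp_pos: [0.5468, 0.0712, 0.019]
tool_rot: [-1.975, 2.252, -0.236]
ft_force: [-10.4, 0.4, 6.1]
grip_width: 0.0002
```

```bash
python3 - <<'E'
from rig import r,snapshot
from h import *
go(r,-.070,.100,.020,12)
E
```

```text
t 11.45 tcp fix [-0.0685  0.1004  0.019 ] F fix [-10.36  -0.83   6.07]
shift tool cm [ 0.04  0.12 -0.13] shift in wanted-frame [ 0.04  0.12 -0.13] turn deg [ 0.07 -0.15 -0.46]
```

Call:
arm_command(
  steps=[
    [[0,-0.22,-0.03,0.3,0,0,0],[0,-0.24,-0.03,0.3,0,0,0]],
  ],
)

```text
t: 11.62
tcp_pos: [0.5469, 0.0712, 0.019]
tool_rot: [-1.977, 2.253, -0.236]
ft_force: [-13.3, 0.4, 6.9]
grip_width: 0.0001
```

```bash
python3 - <<'E'
from rig import r,snapshot
from h import *
go(r,-.070,.100,.020,12)
E
```

```text
t 11.62 tcp fix [-0.0685  0.1004  0.019 ] F fix [-13.21  -1.21   6.9 ]
shift tool cm [ 0.04  0.13 -0.13] shift in wanted-frame [ 0.04  0.13 -0.13] turn deg [ 0.12 -0.19 -0.42]
```

13.2 N; hold about this for 0.6 s.

Call:
arm_command(
  steps=[
    [[0,-0.25,-0.03,0.3,0,0,0],[0,-0.25,-0.03,0.3,0,0,0],[0,-0.25,-0.03,0.3,0,0,0]],
  ],
)

```text
t: 11.87
tcp_pos: [0.5469, 0.0712, 0.0188]
tool_rot: [-1.98, 2.254, -0.234]
ft_force: [-13.4, 0.7, 6.5]
grip_width: 0.0007
```

Call:
arm_command(
  steps=[
    [[0,-0.25,-0.03,0.3,0,0,0],[0,-0.25,-0.03,0.3,0,0,0],[0,-0.25,-0.03,0.3,0,0,0],[0,-0.25,-0.03,0.3,0,0,0]],
  ],
)

```text
t: 12.2
tcp_pos: [0.5469, 0.0713, 0.0186]
tool_rot: [-1.985, 2.256, -0.231]
ft_force: [-13.0, 0.3, 5.8]
grip_width: 0.0006
```

```bash
python3 - <<'E'
from rig import r,snapshot
from h import *
go(r,-.070,.100,.020,12)
s=snapshot("top"); report(s,[*f2w(-.03,-.02,0)[:2],FTH])
E
```

```text
t 12.2 tcp fix [-0.0685  0.1004  0.0186] F fix [-12.98  -1.26   5.84]
shift tool cm [ 0.04  0.12 -0.17] shift in wanted-frame [ 0.04  0.12 -0.17] turn deg [ 0.57 -0.35 -0.26]
car [ 0.5729 -0.0541 -0.1364] fix ctr [-0.0274 -0.0208] ang deg -0.79 face_stop x 0.004 face_free x 0.0013 end y 0.1392 cost 66.21
```

```bash
python3 - <<'E'
from rig import r,snapshot
from h import *
s=snapshot("top"); x0=[*f2w(-.03,-.02,0)[:2],FTH]
im=s["pixels"][:,:,::-1]
c=im[175:255,200:330]; cv2.imwrite("pics/top9.png",cv2.resize(c,None,fx=6,fy=6,interpolation=cv2.INTER_NEAREST))
m=reg(s,x0,CAR,11).astype(float)
q=hull_mask(s,*f2w(-.03,.08,0)[:2],FTH,[(-.12,.015,-.13,.13,0,.04)]); m[q>0]=0
report(s,x0,mask=m); s2=snapshot("wrist"); cv2.imwrite("pics/wrist9.png",s2["pixels"][:,:,::-1]); print(r.observe()["ft_force"])
E
```

```text
car [ 0.5716 -0.0532 -0.124 ] fix ctr [-0.0287 -0.0201] ang deg -0.08 face_stop x 0.0014 face_free x 0.0011 end y 0.1399 cost 10.96
[-12.83501141   0.03291465   7.70776437]
```

View pics/top9.png

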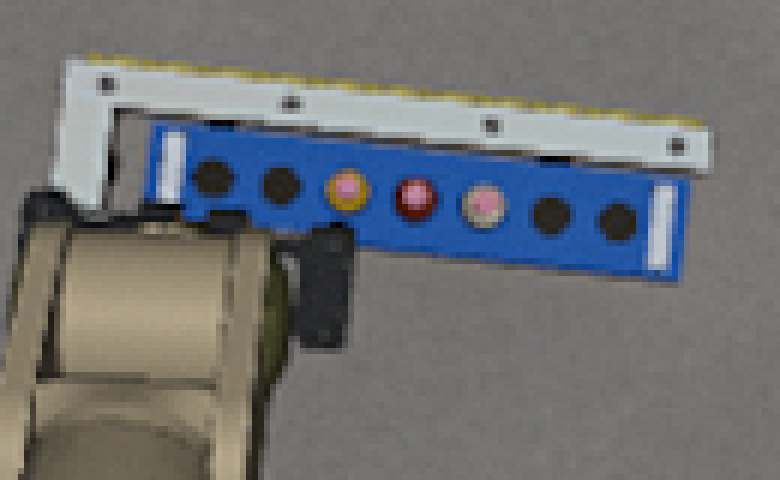

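View pics/wrist9.png

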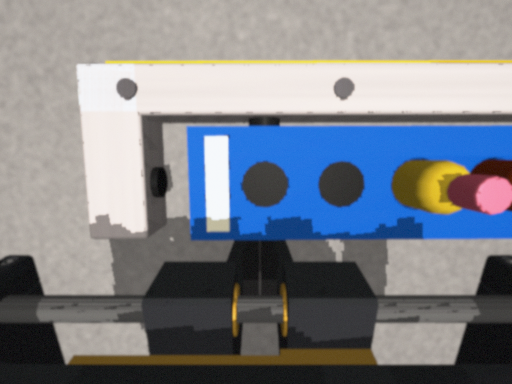

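Call:
arm_command(
  steps=[
    [[0,-0.28,-0.06,0.4,0,0,0],[0,-0.28,-0.06,0.4,0,0,0],[0,-0.28,-0.06,0.4,0,0,0]],
  ],
)

```text
t: 12.6
tcp_pos: [0.5469, 0.0713, 0.0186]
tool_rot: [-1.986, 2.256, -0.232]
ft_force: [-12.9, 0.9, 4.2]
grip_width: 0.0003
```

Call:
arm_command(
  steps=[
    [[0,-0.28,-0.06,0.4,0,0,0],[0,-0.28,-0.06,0.4,0,0,0],[0,-0.28,-0.06,0.4,0,0,0],[0,-0.28,-0.06,0.4,0,0,0]],
  ],
)

```text
t: 12.93
tcp_pos: [0.5469, 0.0712, 0.0186]
tool_rot: [-1.989, 2.255, -0.234]
ft_force: [-11.8, 0.5, 3.2]
grip_width: 0.0002
```

Call:
arm_command(
  steps=[
    [[0,-0.32,-0.02,0.2,0.1,0,0],[0,-0.32,-0.02,0.2,0.1,0,0]],
  ],
)

```text
t: 13.1
tcp_pos: [0.547, 0.0713, 0.0178]
tool_rot: [-1.996, 2.263, -0.229]
ft_force: [-15.0, 0.9, 6.5]
grip_width: 0.0004
```

Call:
arm_command(
  steps=[
    [[0,-0.32,-0.02,0.2,0.1,0,0],[0,-0.32,-0.02,0.2,0.1,0,0],[0,-0.32,-0.02,0.2,0.1,0,0],[0,-0.32,-0.02,0.2,0.1,0,0]],
  ],
)

```text
t: 13.43
tcp_pos: [0.5468, 0.0715, 0.0158]
tool_rot: [-2.011, 2.278, -0.217]
ft_force: [-16.1, 2.1, 6.3]
grip_width: 0.0004
```

Call:
arm_command(
  steps=[
    [[0,0.6,-0.1,0,0,0,0],[0,1.2,-0.4,0.5,0,0,0],[0,1.2,-0.4,0,0,0,0],[0,0,0,0,0,0,0]],
  ],
)

```text
t: 13.77
tcp_pos: [0.5153, 0.0755, 0.0194]
tool_rot: [-2.006, 2.272, -0.228]
ft_force: [1.1, -0.9, -0.2]
grip_width: 0.0006
```

```bash
python3 - <<'E'
from rig import r,snapshot
from h import *
go(r,-.10,-.100,.022,12)
s=snapshot("top"); report(s,[*f2w(-.03,-.02,0)[:2],FTH])
E
```

```text
t 13.77 tcp fix [-0.1003  0.1008  0.0194] F fix [ 1.23 -0.71 -0.17]
shift tool cm [20.08 -0.08  0.2 ] shift in wanted-frame [20.08 -0.09 -0.25] turn deg [ 1.66 -1.3   0.03]
car [ 0.5717 -0.0535 -0.1243] fix ctr [-0.0287 -0.0203] ang deg -0.1 face_stop x 0.0015 face_free x 0.0012 end y 0.1397 cost 12.82
```

Call:
arm_command(
  steps=[
    [[0,0,-0.2,1.7,-1.3,0,0],[2.8,0,0,0,0,0,0],[2.8,0,0,0,0,0,0],[2.8,0,0,0,0,0,0],[2.8,0,0,0,0,0,0],[2.8,0,0,0,0,0,0],[2.8,0,0,0,0,0,0],[2.8,0,0,0,0,0,0],[0,0,0,0,0,0,0]],
  ],
)

```text
t: 14.57
tcp_pos: [0.5016, -0.1312, 0.0245]
tool_rot: [-1.978, 2.228, -0.262]
ft_force: [-0.2, 0.3, 0.3]
grip_width: 0.0004
```

```bash
python3 - <<'E'
from rig import r,snapshot
from h import *
go(r,-.075,-.100,.021,12)
s=snapshot("wrist"); cv2.imwrite("pics/wrist10.png",s["pixels"][:,:,::-1])
E
```

```text
t 14.57 tcp fix [-0.0887 -0.106   0.0245] F fix [-0.23  0.28  0.26]
shift tool cm [-0.6  -1.26  0.66] shift in wanted-frame [-0.6  -1.27  0.63] turn deg [-1.23 -0.14  0.26]
```

View pics/wrist10.png

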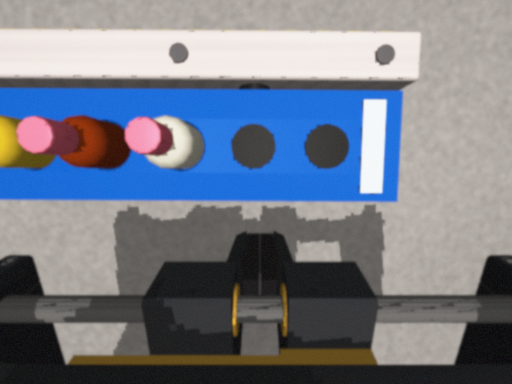

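Call:
arm_command(
  steps=[
    [[-0.5,0,0.3,-1.2,-0.1,0.3,0],[-0.1,-0.2,0.1,0,0,0,0],[0,-0.2,0.05,0,0,0,0],[0,-0.2,0.05,0,0,0,0],[0,-0.2,0.05,0,0,0,0],[0,-0.2,0.05,0,0,0,0],[0,-0.1,0.02,0,0,0,0],[0,0,0,0,0,0,0]],
  ],
)

```text
t: 15.28
tcp_pos: [0.5177, -0.1226, 0.0208]
tool_rot: [-1.985, 2.238, -0.238]
ft_force: [-0.7, 0.7, 0.7]
grip_width: 0.0004
```

```bash
python3 - <<'E'
from rig import r,snapshot
from h import *
go(r,-.075,-.100,.021,12)
E
```

```text
t 15.28 tcp fix [-0.0738 -0.0955  0.0208] F fix [-0.79  0.65  0.67]
shift tool cm [ 0.45  0.11 -0.05] shift in wanted-frame [ 0.45  0.11 -0.05] turn deg [-0.14  0.01  0.16]
```

Call:
arm_command(
  steps=[
    [[0.45,0,0,0,0,0,0],[0,-0.1,0.02,0,0,0,0],[0,-0.1,0.02,0,0,0,0],[0,-0.1,0.02,0,0,0,0],[0,-0.05,0.01,0,0,0,0],[0,-0.05,0.01,0,0,0,0],[0,-0.05,0.01,0,0,0,0]],
  ],
)

```text
t: 15.87
tcp_pos: [0.5215, -0.1282, 0.0208]
tool_rot: [-1.985, 2.239, -0.237]
ft_force: [-3.7, 0.7, 1.9]
grip_width: 0.0003
```

```bash
python3 - <<'E'
from rig import r,snapshot
from h import *
go(r,-.069,-.100,.021,12)
E
```

```text
t 15.87 tcp fix [-0.0693 -0.1006  0.0208] F fix [-3.77  0.22  1.89]
shift tool cm [-0.06 -0.03 -0.01] shift in wanted-frame [-0.06 -0.03 -0.01] turn deg [-0.09  0.03  0.14]
```

Call:
arm_command(
  steps=[
    [[0,-0.1,0,0.2,0,0,0],[0,-0.15,0,0.3,0,0,0],[0,-0.18,-0.01,0.3,0,0,0]],
  ],
)

```text
t: 16.12
tcp_pos: [0.522, -0.1276, 0.0203]
tool_rot: [-1.984, 2.234, -0.239]
ft_force: [-12.5, -2.3, 4.4]
grip_width: 0.0001
```

Call:
arm_command(
  steps=[
    [[0,-0.22,-0.03,0.3,0,0,0],[0,-0.25,-0.03,0.3,0,0,0]],
  ],
)

```text
t: 16.28
tcp_pos: [0.5222, -0.1272, 0.0201]
tool_rot: [-1.984, 2.232, -0.236]
ft_force: [-15.5, -3.3, 4.9]
grip_width: 0.0005
```

```bash
python3 - <<'E'
from rig import r,snapshot
from h import *
go(r,-.069,-.100,.021,12)
E
```

```text
t 16.28 tcp fix [-0.0688 -0.0996  0.0201] F fix [-14.93  -5.18   4.86]
shift tool cm [ 0.04  0.   -0.1 ] shift in wanted-frame [ 0.04  0.   -0.1 ] turn deg [-0.32  0.33  0.26]
```

Call:
arm_command(
  steps=[
    [[0.06,-0.22,-0.02,0.2,0.1,0,0],[0.06,-0.22,-0.02,0.2,0.1,0,0]],
  ],
)

```text
t: 16.45
tcp_pos: [0.522, -0.1273, 0.0197]
tool_rot: [-1.986, 2.233, -0.232]
ft_force: [-11.8, 1.0, 6.1]
grip_width: 0.0006
```

Call:
arm_command(
  steps=[
    [[0.05,-0.22,-0.02,0.2,0.1,0,0],[0.05,-0.22,-0.02,0.2,0.1,0,0],[0.05,-0.22,-0.02,0.2,0.1,0,0]],
  ],
)

```text
t: 16.7
tcp_pos: [0.5221, -0.1272, 0.0194]
tool_rot: [-1.99, 2.235, -0.226]
ft_force: [-13.0, -0.2, 6.6]
grip_width: 0.0001
```

```bash
python3 - <<'E'
from rig import r,snapshot
from h import *
go(r,-.069,-.100,.021,12)
s=snapshot("top"); x0=[*f2w(-.03,-.02,0)[:2],FTH]
im=s["pixels"][:,:,::-1]
c=im[175:255,200:330]; cv2.imwrite("pics/top11.png",cv2.resize(c,None,fx=6,fy=6,interpolation=cv2.INTER_NEAREST))
m=reg(s,x0,CAR,11).astype(float)
q=hull_mask(s,*f2w(-.03,-.1,0)[:2],FTH,[(-.12,.015,-.13,.13,0,.04)]); m[q>0]=0
report(s,x0,mask=m)
E
```

```text
t 16.7 tcp fix [-0.0689 -0.0995  0.0194] F fix [-12.91  -1.83   6.55]
shift tool cm [ 0.05 -0.02 -0.16] shift in wanted-frame [ 0.05 -0.02 -0.16] turn deg [0.21 0.35 0.34]
car [ 0.5714 -0.054  -0.1253] fix ctr [-0.0288 -0.0209] ang deg -0.15 face_stop x 0.0015 face_free x 0.0009 end y 0.1391 cost 12.72
```

View pics/top11.png

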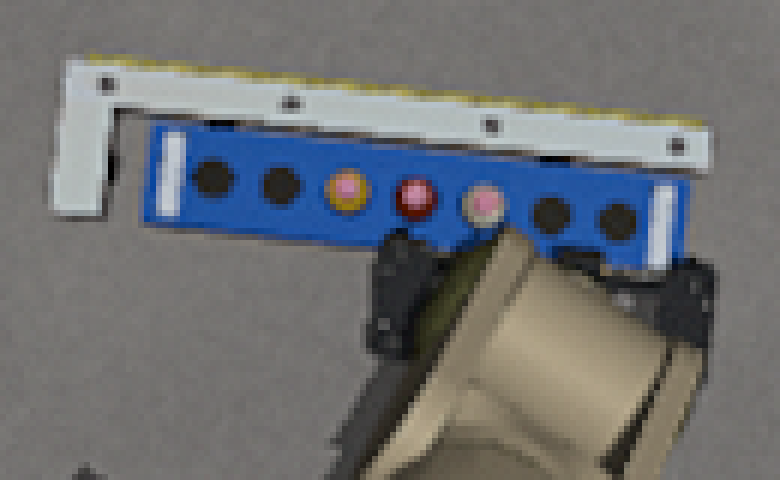

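Call:
arm_command(
  steps=[
    [[0.03,-0.26,-0.03,0.3,0.1,0,0],[0.03,-0.26,-0.03,0.3,0.1,0,0],[0.03,-0.26,-0.03,0.3,0.1,0,0]],
  ],
)

```text
t: 17.0
tcp_pos: [0.5222, -0.1268, 0.0191]
tool_rot: [-1.994, 2.236, -0.223]
ft_force: [-15.3, -2.0, 6.5]
grip_width: -0.0001
```

Call:
arm_command(
  steps=[
    [[0.03,-0.26,-0.03,0.3,0.1,0,0],[0.03,-0.26,-0.03,0.3,0.1,0,0],[0.03,-0.26,-0.03,0.3,0.1,0,0]],
  ],
)

```text
t: 17.25
tcp_pos: [0.5222, -0.1265, 0.0188]
tool_rot: [-1.996, 2.236, -0.22]
ft_force: [-14.6, -1.6, 7.0]
grip_width: 0.0005
```

Call:
arm_command(
  steps=[
    [[0,0.6,-0.1,0,0,0,0],[0,1.2,-0.4,0.5,0.3,0.2,0],[0,1.2,-0.4,0,0,0,0],[2.7,0,0,0,0,0,0],[2.7,0,0,0,0,0,0],[2.7,0,0,0,0,0,0],[2.7,0,0,0,0,0,0],[2.7,0,0,0,0,0,0],[0,0,0,0,0,0,0]],
  ],
)

```text
t: 18.0
tcp_pos: [0.4728, -0.2611, 0.0222]
tool_rot: [-1.993, 2.233, -0.241]
ft_force: [0.5, -0.8, 0.3]
grip_width: 0.0007
```

```bash
python3 - <<'E'
from rig import r,snapshot
from h import *
go(r,-.03,-.235,.018,12)
s=snapshot("top"); report(s,[*f2w(-.03,-.02,0)[:2],FTH])
E
```

```text
t 18.0 tcp fix [-0.1014 -0.2385  0.0222] F fix [ 0.56 -0.72  0.34]
shift tool cm [-0.28 -6.89  1.91] shift in wanted-frame [-0.35 -6.89  1.9 ] turn deg [-0.16 -0.05  0.53]
car [ 0.5717 -0.0535 -0.1243] fix ctr [-0.0287 -0.0203] ang deg -0.1 face_stop x 0.0015 face_free x 0.0012 end y 0.1397 cost 12.48
```

Call:
arm_command(
  steps=[
    [[0,-2.3,0.6,0,0,0.5,0],[0,-2.3,0.6,0,0,0,0],[-0.1,-2.3,0.6,0,0,0,0],[-0.6,0,0,0,0,0,0],[-0.6,0,0,0,0,0,0],[0,0,0,0,0,0,0]],
  ],
)

```text
t: 18.55
tcp_pos: [0.5466, -0.2482, 0.0175]
tool_rot: [-1.983, 2.241, -0.231]
ft_force: [0.9, 0.7, 0.3]
grip_width: -0.0
```

```bash
python3 - <<'E'
from rig import r,snapshot
from h import *
go(r,-.03,-.205,.018,12)
s=snapshot("wrist"); cv2.imwrite("pics/wrist12.png",s["pixels"][:,:,::-1])
E
```

```text
t 18.55 tcp fix [-0.0297 -0.2166  0.0175] F fix [0.77 0.76 0.31]
shift tool cm [-1.16  0.02 -0.06] shift in wanted-frame [-1.16  0.02 -0.06] turn deg [0.06 0.21 0.03]
```

View pics/wrist12.png

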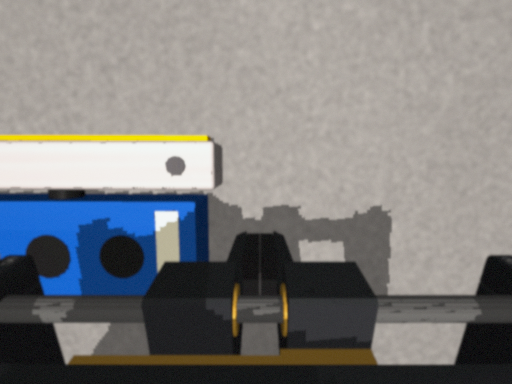

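Call:
arm_command(
  steps=[
    [[-0.25,0,0,0,0,0,0],[-0.25,0,0,0,0,0,0],[-0.25,0,0,0,0,0,0],[-0.25,0,0,0,0,0,0],[-0.2,0,0,0,0,0,0],[-0.2,0,0,0,0,0,0],[-0.2,0,0,0,0,0,0],[-0.2,0,0,0,0,0,0]],
  ],
)

```text
t: 19.27
tcp_pos: [0.5465, -0.2288, 0.018]
tool_rot: [-1.982, 2.243, -0.229]
ft_force: [-0.1, -1.2, 0.3]
grip_width: 0.0009
```

```bash
python3 - <<'E'
from rig import r,snapshot
from h import *
go(r,-.03,-.18,.018,12)
s=snapshot("top"); x0=[*f2w(-.03,-.02,0)[:2],FTH]
im=s["pixels"][:,:,::-1]
c=im[175:255,200:330]; cv2.imwrite("pics/top13.png",cv2.resize(c,None,fx=6,fy=6,interpolation=cv2.INTER_NEAREST))
E
```

```text
t 19.27 tcp fix [-0.0322 -0.1974  0.018 ] F fix [ 0.   -1.25  0.3 ]
shift tool cm [-1.74 -0.22  0.05] shift in wanted-frame [-1.74 -0.22  0.04] turn deg [ 0.12  0.22 -0.07]
```

View pics/top13.png

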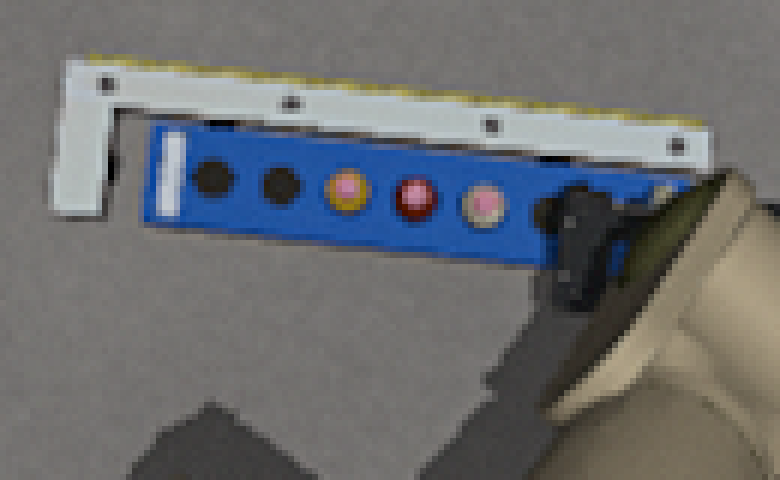

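Call:
arm_command(
  steps=[
    [[-0.15,-0.04,0,0,0,0,0],[-0.15,-0.04,0,0,0,0,0],[-0.15,-0.04,0,0,0,0,0],[-0.15,-0.04,0,0,0,0,0],[-0.15,-0.04,0,0,0,0,0],[-0.15,-0.04,0,0,0,0,0]],
  ],
)

```text
t: 19.82
tcp_pos: [0.5499, -0.2203, 0.0185]
tool_rot: [-1.982, 2.244, -0.231]
ft_force: [-1.4, -1.1, -0.6]
grip_width: 0.0004
```

```bash
cat > rep.py <<'E'
from rig import r,snapshot
from h import *
import sys
go(r,-.03,-.178,.018,12)
s=snapshot("top"); x0=[*f2w(-.03,-.01,0)[:2],FTH]
m=reg(s,x0,CAR,15).astype(float)
q=hull_mask(s,*f2w(-.03,-.17,0)[:2],FTH,[(-.2,.05,-.13,.13,0,.08)]); m[q>0]=0
report(s,x0,mask=m)
E
python3 rep.py
```

```text
t 19.82 tcp fix [-0.0299 -0.1886  0.0185] F fix [-1.23 -1.21 -0.55]
shift tool cm [-1.06  0.03  0.05] shift in wanted-frame [-1.06  0.02  0.05] turn deg [ 0.13  0.13 -0.06]
car [ 0.5718 -0.0443 -0.1161] fix ctr [-0.0296 -0.0112] ang deg 0.37 face_stop x -0.0003 face_free x 0.001 end y 0.1488 cost 9.81
```

Call:
arm_command(
  steps=[
    [[-0.15,-0.01,0,0,0,0,0],[-0.15,-0.01,0,0,0,0,0],[-0.15,-0.01,0,0,0,0,0],[-0.15,-0.01,0,0,0,0,0],[-0.15,-0.01,0,0,0,0,0]],
  ],
)

```text
t: 20.28
tcp_pos: [0.5515, -0.2121, 0.0186]
tool_rot: [-1.983, 2.243, -0.23]
ft_force: [-2.7, -2.4, -1.5]
grip_width: 0.0006
```

```bash
python3 rep.py
```

```text
t 20.28 tcp fix [-0.0293 -0.1802  0.0186] F fix [-2.38 -2.69 -1.51]
shift tool cm [-0.22  0.08  0.05] shift in wanted-frame [-0.22  0.08  0.04] turn deg [ 0.14  0.13 -0.05]
car [ 0.5723 -0.0352 -0.1085] fix ctr [-0.0303 -0.0021] ang deg 0.81 face_stop x -0.0017 face_free x 0.0011 end y 0.1579 cost 9.88
```

Call:
arm_command(
  steps=[
    [[-0.05,0.03,0,0,0,0,0],[-0.05,0.02,0,0,0,0,0],[-0.05,0,0,0,0,0,0]],
  ],
)

```text
t: 20.58
tcp_pos: [0.5515, -0.21, 0.0186]
tool_rot: [-1.982, 2.243, -0.231]
ft_force: [-0.5, -3.3, -0.0]
grip_width: 0.0002
```

```bash
python3 rep.py
```

```text
t 20.58 tcp fix [-0.0295 -0.1782  0.0186] F fix [-0.09 -3.33 -0.02]
shift tool cm [-0.02  0.06  0.05] shift in wanted-frame [-0.02  0.06  0.05] turn deg [ 0.1   0.13 -0.05]
car [ 0.5725 -0.0328 -0.1096] fix ctr [-0.0304  0.0003] ang deg 0.74 face_stop x -0.0017 face_free x 0.0009 end y 0.1603 cost 9.79
```

Call:
arm_command(
  steps=[
    [[-0.05,0,0,0,0,0,0],[-0.05,0,0,0,0,0,0]],
  ],
)

```text
t: 20.8
tcp_pos: [0.5517, -0.2094, 0.0187]
tool_rot: [-1.983, 2.243, -0.233]
ft_force: [-2.3, -5.7, -1.8]
grip_width: 0.0007
```

```bash
python3 rep.py;python3 - <<'E'
from rig import snapshot
import cv2
s=snapshot("top");im=s["pixels"][:,:,::-1]
c=im[175:255,200:330]; cv2.imwrite("pics/top14.png",cv2.resize(c,None,fx=6,fy=6,interpolation=cv2.INTER_NEAREST))
E
```

```text
t 20.8 tcp fix [-0.0294 -0.1775  0.0187] F fix [-1.63 -5.94 -1.76]
shift tool cm [0.05 0.07 0.05] shift in wanted-frame [0.05 0.07 0.05] turn deg [ 0.08  0.09 -0.04]
car [ 0.5726 -0.0321 -0.1102] fix ctr [-0.0304  0.001 ] ang deg 0.71 face_stop x -0.0016 face_free x 0.0009 end y 0.1609 cost 9.38
```

View pics/top14.png

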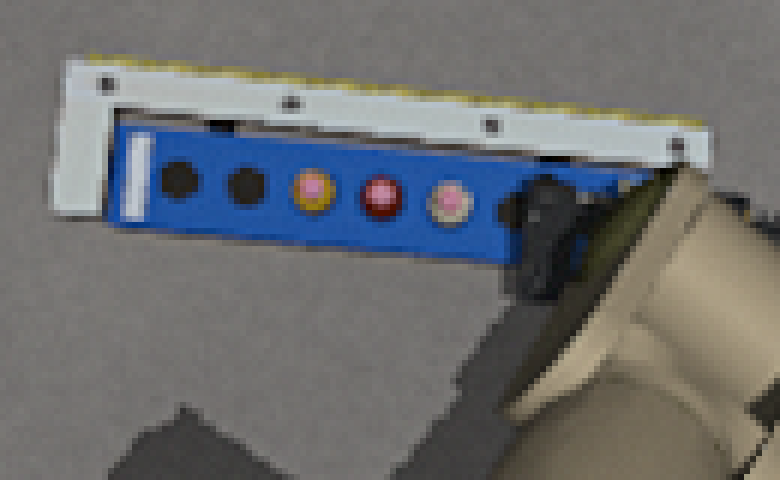

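Call:
arm_command(
  steps=[
    [[0.5,0,0,0,0,0,0],[1.2,0,0,0,0,0,0],[1,1,-0.2,0,0,0,0],[0,2.3,-0.5,0,0,0,0],[0,2.3,-0.5,0,0,0,0],[0,2,-0.4,0,0,0,0],[0,0,0,0,0,0,8.8]],
  ],
)

```text
t: 21.48
tcp_pos: [0.4685, -0.2302, 0.0183]
tool_rot: [-1.981, 2.242, -0.232]
ft_force: [-0.2, -0.2, 0.3]
grip_width: 0.0052
```

```bash
python3 - <<'E'
from rig import r,snapshot
from h import *
go(r,-.105,0,.022,12)
s=snapshot("top"); report(s,[*f2w(-.03,0,0)[:2],FTH])
E
```

```text
t 21.48 tcp fix [-0.1094 -0.2084  0.0183] F fix [-0.14 -0.21  0.28]
shift tool cm [-20.84  -0.49  -0.19] shift in wanted-frame [-20.84  -0.51  -0.27] turn deg [ 0.02  0.2  -0.06]
car [ 0.5727 -0.0327 -0.1083] fix ctr [-0.0302  0.0005] ang deg 0.82 face_stop x -0.0016 face_free x 0.0012 end y 0.1604 cost 13.24
```

Call:
arm_command(
  steps=[
    [[-3,0,-0.1,0,0,0,8.8],[-3,0,-0.1,0,0,0,8.8],[-3,0,0,0,0,0,8.8],[-3,0,0,0,0,0,8.8],[-3,0,0,0,0,0,8.8],[-3,0,0,0,0,0,8.8],[-2.6,0,0,0,0,0,8.8],[0,0,0,0,0,0,8.8]],
  ],
)

```text
t: 22.2
tcp_pos: [0.506, -0.0243, 0.0237]
tool_rot: [-1.968, 2.244, -0.251]
ft_force: [0.5, -1.1, -0.2]
grip_width: 0.0626
```

```bash
python3 - <<'E'
from rig import r,snapshot
from h import *
go(r,-.075,0,.022,12)
s=snapshot("wrist"); cv2.imwrite("pics/wrist15.png",s["pixels"][:,:,::-1])
E
```

```text
t 22.2 tcp fix [-0.0974  0.0006  0.0237] F fix [ 0.62 -0.99 -0.24]
shift tool cm [ 0.04 -2.15  0.66] shift in wanted-frame [ 0.06 -2.16  0.63] turn deg [-0.76 -0.12 -0.46]
```

View pics/wrist15.png

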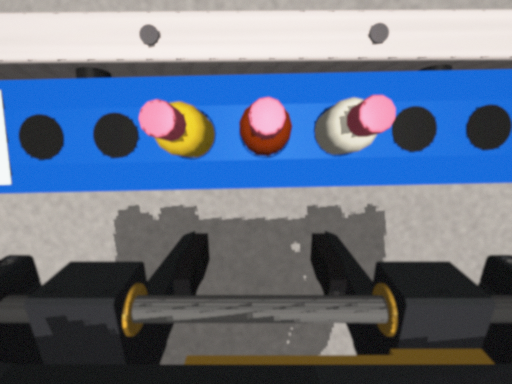

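Call:
arm_command(
  steps=[
    [[0,-0.2,0.1,-0.7,0,-0.4,8.8],[0,-0.25,0.1,0,0,0,8.8],[0,-0.25,0.1,0,0,0,8.8],[0,-0.25,0.05,0,0,0,8.8],[0,-0.25,0.05,0,0,0,8.8],[0,-0.25,0.05,0,0,0,8.8],[0,-0.2,0.05,0,0,0,8.8],[0,-0.2,0.05,0,0,0,8.8],[0,0,0,0,0,0,8.8]],
  ],
)

```text
t: 23.0
tcp_pos: [0.53, -0.0337, 0.0225]
tool_rot: [-1.976, 2.249, -0.242]
ft_force: [0.7, 0.1, 0.1]
grip_width: 0.088
```

```bash
python3 - <<'E'
from rig import r,snapshot
from h import *
go(r,-.07,0,.021,12)
s=snapshot("wrist"); cv2.imwrite("pics/wrist16.png",s["pixels"][:,:,::-1])
E
```

```text
t 23.0 tcp fix [-0.0724 -0.0058  0.0225] F fix [0.71 0.18 0.05]
shift tool cm [-0.58 -0.2   0.19] shift in wanted-frame [-0.58 -0.2   0.2 ] turn deg [-0.16 -0.24 -0.35]
```

View pics/wrist16.png

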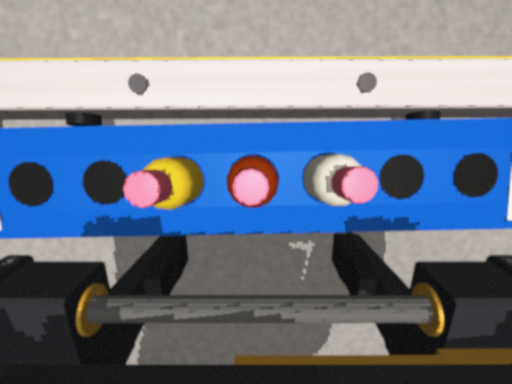

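Call:
arm_command(
  steps=[
    [[0,-0.1,0.02,0,0,0,8.8],[0,-0.1,0.02,0,0,0,8.8],[-0.01,-0.05,0.01,0,0,0,8.8],[-0.01,-0.05,0.01,0,0,0,8.8],[-0.01,-0.05,0.01,0,0,0,8.8]],
  ],
)

```text
t: 23.47
tcp_pos: [0.5321, -0.0333, 0.0219]
tool_rot: [-1.979, 2.25, -0.238]
ft_force: [-2.7, -0.0, 1.3]
grip_width: 0.0877
```

```bash
python3 - <<'E'
from rig import r,snapshot
from h import *
go(r,-.069,0,.021,12)
E
```

```text
t 23.47 tcp fix [-0.0704 -0.0051  0.0219] F fix [-2.64 -0.37  1.28]
shift tool cm [-0.51 -0.12  0.12] shift in wanted-frame [-0.51 -0.12  0.12] turn deg [ 0.07 -0.21 -0.28]
```

Call:
arm_command(
  steps=[
    [[-0.01,-0.06,0.01,0,0,0,8.8],[-0.01,-0.06,0.01,0,0,0,8.8],[-0.01,-0.06,0.01,0,0,0,8.8]],
  ],
)

```text
t: 23.72
tcp_pos: [0.5335, -0.033, 0.0218]
tool_rot: [-1.981, 2.25, -0.236]
ft_force: [-5.1, -1.0, 1.3]
grip_width: 0.0878
```

```bash
python3 - <<'E'
from rig import r,snapshot
from h import *
go(r,-.069,0,.021,12); print(r.observe()["ft_torque"])
s=snapshot("wrist"); cv2.imwrite("pics/wrist17.png",s["pixels"][:,:,::-1])
E
```

```text
t 23.72 tcp fix [-0.0691 -0.0047  0.0218] F fix [-4.98 -1.59  1.29]
shift tool cm [-0.47  0.01  0.08] shift in wanted-frame [-0.47  0.01  0.08] turn deg [ 0.16 -0.2  -0.26]
[-0.0066254   0.80403553  0.11676083]
```

View pics/wrist17.png

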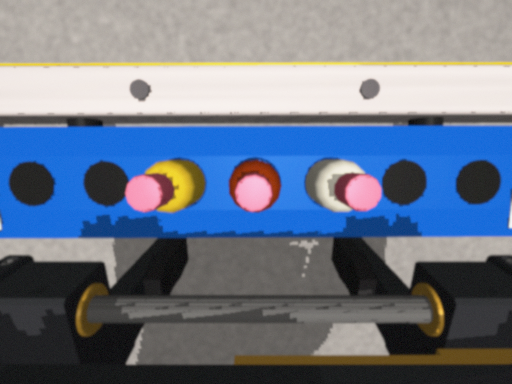

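Call:
arm_command(
  steps=[
    [[-0.01,-0.08,0.0,0.1,0,0,8.8],[-0.01,-0.09,0.0,0.2,0,0,8.8],[-0.01,-0.1,0.0,0.2,0,0,8.8]],
  ],
)

```text
t: 24.02
tcp_pos: [0.5337, -0.0326, 0.0213]
tool_rot: [-1.98, 2.248, -0.237]
ft_force: [-7.6, -0.2, 2.4]
grip_width: 0.088
```

Call:
arm_command(
  steps=[
    [[0,0.3,-0.05,0,0,0,8.8],[0,0.8,-0.2,0,0,0,8.8],[0,2,-0.4,0,0,0,8.8],[0,2,-0.4,0,0,0,8.8],[0,0,0,0,0,0,8.8]],
  ],
)

```text
t: 24.43
tcp_pos: [0.4808, -0.0258, 0.0214]
tool_rot: [-1.976, 2.246, -0.244]
ft_force: [-0.7, 0.1, 0.2]
grip_width: 0.0874
```

```bash
python3 - <<'E'
from rig import r,snapshot
from h import *
go(r,-.105,0,.022,12)
s=snapshot("top"); report(s,[*f2w(-.03,0,0)[:2],FTH]);im=s["pixels"][:,:,::-1]
c=im[175:255,200:330]; cv2.imwrite("pics/top18.png",cv2.resize(c,None,fx=6,fy=6,interpolation=cv2.INTER_NEAREST))
s=snapshot("wrist"); cv2.imwrite("pics/wrist18.png",s["pixels"][:,:,::-1])
E
```

```text
t 24.43 tcp fix [-0.1222 -0.004   0.0214] F fix [-0.7  -0.03  0.24]
shift tool cm [-0.41 -1.69  0.3 ] shift in wanted-frame [-0.4 -1.7  0.3] turn deg [-0.28 -0.2  -0.27]
car [ 0.5743 -0.0328 -0.1247] fix ctr [-0.0285  0.0005] ang deg -0.12 face_stop x 0.0017 face_free x 0.0012 end y 0.1605 cost 13.61
```

View pics/top18.png

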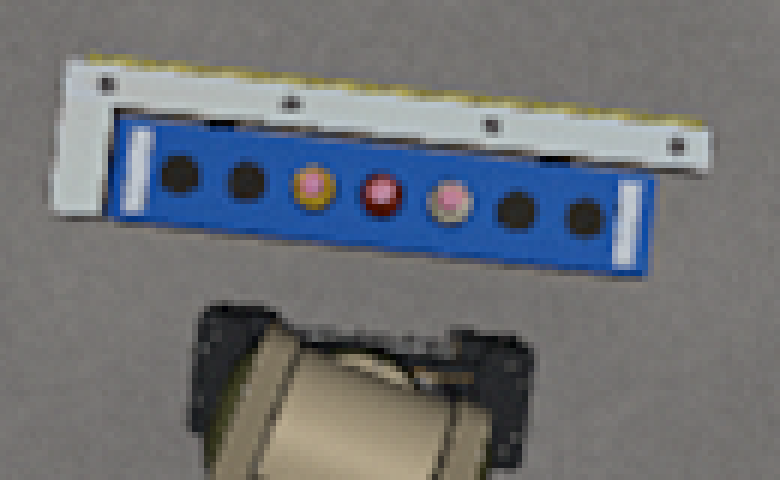

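View pics/wrist18.png

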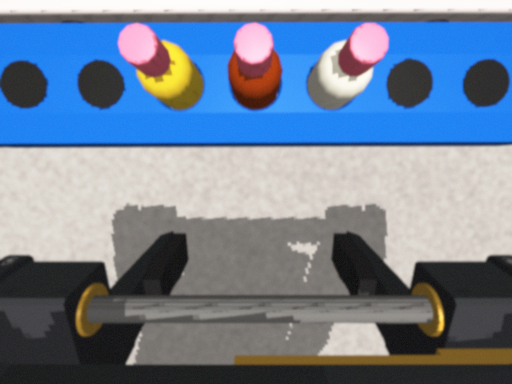

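```bash
python3 - <<'E'
from rig import r
print(r.finish_job())
E
```

```text
the job is handed in; nothing more can be done
None
```

The carrier was pushed to the rail, bedded behind each button in turn, and slid to the end stop. I handed the job in at about 24.4 s of the 72 s; it reports no verdict.

- **Approach:** The carrier started about 11° askew. I pushed it with the gripper's two open fingers side by side until it was parallel and lightly touching both rail buttons.
- **Bedding:** I leaned on it with closed fingers behind the end-stop button, then behind the other. The tool force was about 12–16 N at the first and 12–15.5 N at the second, each held for roughly a second. The top picture showed it still parallel during both pushes, within about 0.15°. The rail force itself can't be measured, but I never pushed with more than about 16 N, so it should be well under 25 N.
- **Slide:** I pushed its free end along the rail until the resistance rose to about 6 N at the stop button.
- **Correction:** The slide turned the carrier about 0.8°, backing its end-stop end about 3 mm off the rail. I re-seated it with a centred two-finger push of about 7.6 N.

**Last checks** (top picture fit, fixture position good to 1–2 mm):
- The carrier's angle to the rail was -0.12°.
- The two face points read +1.7 and +1.2 mm, the same as when it was bedded.
- The end face read 160.5 mm, against 160.9 mm while pressed on the stop, so it may have eased off by a few tenths of a millimetre. The limit is 157.5 mm.
- All three bottles were standing and the gripper was about 4 cm clear of the carrier.
- I did not measure the other bench items again. The arm kept clear of them and I felt no unexpected contact.

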